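# Fasten the chisel rack and load it

## Robot

A 6-joint arm with a two-finger parallel gripper is mounted at the origin on the work surface. World frame = base frame: x ahead of the robot, y to its left, z up, the work surface at z = 0. Lengths are in m, angles in rad, forces in N, time in s.
With the tool pointing down it reaches from about 0.35 to 0.95 m from the base axis. Payload 17.4 kg.
Tool frame: the origin (TCP) lies midway between the tips of the shut fingers; the grasp point (between the pads) lies 19 mm behind it; z points along the fingers, y is the line along which they close (so a half turn about z gives the same grasp; the last joint's range is limited). The gripper opens to 93 mm and grips with 3 to 60 N. Pads are 15 mm wide; open, the fingers measure 128 mm over their backs; the gripper's body (75 mm by 188 mm) begins 65 mm behind the grasp point.
Start: joints at [1.081, 0.116, 1.442, -0, 1.584, -0.038], TCP at [0.295, 0.607, 0.219] pointing down, gripper open.
Joint ranges: [-2.83, 2.83], [-0.83, 2.19], [0.07, 2.5], [-1.14, 4.28], [0.01, 3], [-2.97, 2.97]. Speed limits (rad/s): [1.89, 1.89, 2.22, 3.14, 3.14, 3.14].

## Interface

Orientations are given as a unit quaternion [x, y, z, w].
In Python, from cell import manip, viewer gives the robot as it stands.
- The arm moves only by the shell command python3 -m jog 'ROWS' [FORCE]. ROWS is JSON, a list that holds one entry, the list of rows, each a list of 7 numbers: the closure, from -1 (fully open) to 1 (shut), then the shift along the world's x, y, z in m, then the turn, a rotation vector about the world's x, y, z in rad. In form: [[[jaw, x, y, z, ax, ay, az], ...]]. A call has 1 to 12 rows; each row shifts and turns the commanded pose from where the row before left it; what a row does not reach is not made up. A row lasts 1/10 s, in which the tool goes at most 50 mm and 8.59 degrees, less where a joint would pass 70% of its speed; a pose out of reach is approached as far as the arm can. A call with a gripper value outside its range is refused whole. The fingers move at their own pace and stop on an object; FORCE is the grip in N (left out, the last holds). Time passes only in rows, so rows that do not move let the fingers close. It gives the time, the measured TCP pose, the force, the opening and the grip force at its end, in the units of the state.
- manip.observe(): the state, without advancing time (a new reading comes with each control period).
- viewer.read_camera(name): name is "scene" or "side" or "wrist"; returns (picture, depth): 400x640x3 uint8, red, green, blue; 400x640 float32, m along the optical axis (not along the pixel's ray), 0 where there is no reading.
- viewer.camera_info(name): a dict with "mtx" (3x3 intrinsics, pixels), "k1" (the pictures are not rectified: a ray, as slopes to the right and down, at radius r is drawn at 1 + k1 r^2 times it, then the intrinsics apply), "rvec" (rotation vector, rad) and "tvec" (3), from world to camera coordinates, as OpenCV has them. Camera axes: x right, y down, z forward; pixel columns grow to the right and rows downward; lengths in m; the calibration is good to about 2 mm. A picture is of the moment at which its call begins: read the wrist's pose just before it. camera_info takes no time and is no camera call; for the wrist camera it gives the pose at the moment of the call.
- manip.close_job(): hands the job in; it is judged then, once.
The state is a dict: "time_s": time; "q": joint angles; "joint_vel": joint speeds; "effort": joint torques, N m; "eef_pos": TCP position; "eef_rot": TCP orientation; "force": force on the tool from outside, world axes, zero at the start; "wrist_torque": the same for the moment, N m; "opening": finger opening in m; "grip_force": force on a finger pad.
Only numpy, scipy, OpenCV 4.12 (cv2) and the standard library are available. Lean on these libraries where they do the work, as an engineer would, in place of code of your own. Each camera call takes 0.05 s, during which the arm holds its last target. There are 200 camera calls.

## Task

The chisel rack's hold-down nut, at the bottom of the deep bore in its tall block, is slack: take the red T-handled socket key from its blue stand, put the socket down over the nut and turn it clockwise (seen from above) until the nut stops, then put the key back upright in its stand, all the way down. Only once the nut is tight and the key is back, slide every chisel on the bench, blade first, into a slot of its own in the rack, pushed home to the back stop, and let go. Leave the glue bottle, tape measure and dark wood offcut where they are.

Things in the scene. Friction and masses are not known exactly. Their poses are not given: they have to be found in the camera images.
- rack: fixed wooden chisel rack. Origin on the bench, in the middle of its front edge (the line of the slot mouths); x points away from the front, into the slots, z up. The slotted part is 70 deep (x 0..70), 264 wide (y), 56 high; four slots, 66 apart in y. Behind it (x 70..140, y -35..35) stands a dark wood block 100 high with the bore; beside the block only low feet 20 high
- slot0 (a point): mouth of slot 0: middle of the mouth, on the slot's floor, 40 above the bench; axes as the rack's, x into the slot. Slot 44 wide, 9 high, 60 deep to a rigid back stop, open at the front; covered only by two side lips, each overhanging 7. A chisel pushed home has its shoulder 10 mm outside the mouth and stays there when let go
- slot1 (a point): mouth of slot 1: middle of the mouth, on the slot's floor, 40 above the bench; axes as the rack's, x into the slot. Slot 44 wide, 9 high, 60 deep to a rigid back stop, open at the front; covered only by two side lips, each overhanging 7. A chisel pushed home has its shoulder 10 mm outside the mouth and stays there when let go
- slot2 (a point): mouth of slot 2: middle of the mouth, on the slot's floor, 40 above the bench; axes as the rack's, x into the slot. Slot 44 wide, 9 high, 60 deep to a rigid back stop, open at the front; covered only by two side lips, each overhanging 7. A chisel pushed home has its shoulder 10 mm outside the mouth and stays there when let go
- slot3 (a point): mouth of slot 3: middle of the mouth, on the slot's floor, 40 above the bench; axes as the rack's, x into the slot. Slot 44 wide, 9 high, 60 deep to a rigid back stop, open at the front; covered only by two side lips, each overhanging 7. A chisel pushed home has its shoulder 10 mm outside the mouth and stays there when let go
- bore (a point): centre of the bore's mouth in the top of the tall block, 100 mm above the bench; axes as the rack's. Bore 44 in diameter, vertical, 85 deep (flat floor 15 mm above the bench)
- nut (a joint): turning of the nut, rad: grows clockwise seen from above (tightening), 0 = slackest, firm stop at 6.2 = tight. Starts between 0 and 1. It turns stiffly with 0.15 N m of friction, does not move up or down, and stays where it is left
- nut_top (a point): top of the steel nut's hexagon, on the bore's axis, 30 above the bench. Turns with the nut: x points through the middle of one of the six flats, z up. Hexagon 24 across flats, 16 to 30 above the bench, with a round boss 21 wide 2 higher and a thin brass stud
- key: loose socket key, 149 long, 0.35 kg. Origin in the middle of the socket's open mouth (lower end); z up along the shaft, x along the T-bar. Hex socket 26 across flats, 20 deep; outside 37 diameter, 32 high. x points through the middle of a flat: key and nut match when their x axes differ by a multiple of 60 degrees (within 9). Shaft 16 thick; guide collar 36 wide, 66 to 76 mm above the mouth
- key_bar (a point): middle of the key's red T-bar, 137 above the socket's mouth; bar 100 long (x), 18 wide (y), 24 high (z); axes as the key's. Fully down on the nut the key's mouth rests on the bore's floor; it stands there by itself, leaning at most 4 degrees, with 10 degrees of play on the nut
- stand: fixed blue block 80 x 80 x 75 high, origin under its centre. In its top a vertical hole 42 in diameter, 70 deep (floor 5 mm above the bench), on the origin's axis; the key stands in it socket down, leaning at most about 5 degrees
- chisel0: flat-backed chisel, yellow handle, lying flat; may be absent. Handle 100 long (x), 24 wide, 28 high; steel blade 70 long, 38 wide, 5 thick, undersides flush. Origin on the underside at the shoulder where handle (x -100..0) meets blade (x 0..70); x towards the cutting edge, z up. About 0.18 kg, centre of mass within 12 mm of the origin: grip across the front half of the handle
- chisel1: flat-backed chisel, pale wood handle, lying flat; may be absent. Handle 100 long (x), 24 wide, 28 high; steel blade 70 long, 38 wide, 5 thick, undersides flush. Origin on the underside at the shoulder where handle (x -100..0) meets blade (x 0..70); x towards the cutting edge, z up. About 0.18 kg, centre of mass within 12 mm of the origin: grip across the front half of the handle
- chisel2: flat-backed chisel, green handle, lying flat; may be absent. Handle 100 long (x), 24 wide, 28 high; steel blade 70 long, 38 wide, 5 thick, undersides flush. Origin on the underside at the shoulder where handle (x -100..0) meets blade (x 0..70); x towards the cutting edge, z up. About 0.18 kg, centre of mass within 12 mm of the origin: grip across the front half of the handle
- tip0 (a point): middle of the cutting edge of chisel0, on the underside (x = 70 mm from the chisel's origin)
- tip1 (a point): middle of the cutting edge of chisel1, on the underside (x = 70 mm from the chisel's origin)
- tip2 (a point): middle of the cutting edge of chisel2, on the underside (x = 70 mm from the chisel's origin)
- glue: bystander: yellow glue bottle with a blue cap, 60 in diameter, 170 high, origin under its centre
- tape: bystander: silver and black tape measure, 70 x 40 x 60 high, origin under its centre
- offcut: bystander: dark wood offcut 50 x 140 x 30 high, origin under its centre
Not all that is in view belongs to the job. What is meant by the chisel2 is not orange, and is the smaller of those in its own colour.

How it is judged:
On the way, in this order (a step that is already met when the one before it is completed fails the run):
1. the key's socket is down over the nut (horizontal distance between key and nut_top below 0.006 m and height (world z) of key below 0.022 m and angle between key's own z axis and vertical below 0.15 rad), for 0.1 s.
2. the nut is turned tight with the key on it (value of joint nut above 6.05 rad and horizontal distance between key and nut_top below 0.008 m), for 0.1 s.
3. the key stands in its stand again, all the way down, let go, with no chisel in the rack yet (horizontal distance between key and stand below 0.008 m and z of key in the frame of stand below 0.012 m and angle between key's own z axis and vertical below 0.15 rad and contact force between key and the fingers below 0.1 N and linear speed of key below 0.02 m/s and (height (world z) of tip0 below 0.03 m or x of tip0 in the frame of rack below 0 m) and (height (world z) of tip1 below 0.03 m or x of tip1 in the frame of rack below 0 m) and (height (world z) of tip2 below 0.03 m or x of tip2 in the frame of rack below 0 m)), for 0.3 s.
4. every chisel on the bench is home in a slot (x of each of tip0, tip1, tip2 in the frame of rack above 0.05 m and z of tip0 in the frame of rack between 0.031 and 0.049 m and angle between the x axis of each of chisel0, chisel1, chisel2 and the x axis of rack, either way round below 0.2 rad and (y of tip0 in the frame of slot0 between -0.012 and 0.012 m or y of tip0 in the frame of slot1 between -0.012 and 0.012 m or y of tip0 in the frame of slot2 between -0.012 and 0.012 m or y of tip0 in the frame of slot3 between -0.012 and 0.012 m) and z of tip1 in the frame of rack between 0.031 and 0.049 m and (y of tip1 in the frame of slot0 between -0.012 and 0.012 m or y of tip1 in the frame of slot1 between -0.012 and 0.012 m or y of tip1 in the frame of slot2 between -0.012 and 0.012 m or y of tip1 in the frame of slot3 between -0.012 and 0.012 m) and z of tip2 in the frame of rack between 0.031 and 0.049 m and (y of tip2 in the frame of slot0 between -0.012 and 0.012 m or y of tip2 in the frame of slot1 between -0.012 and 0.012 m or y of tip2 in the frame of slot2 between -0.012 and 0.012 m or y of tip2 in the frame of slot3 between -0.012 and 0.012 m)), for 0.2 s.
At the end, for the whole second after the job is handed in: nut at least 6.05 rad; key in its stand, upright within 0.15 rad, mouth under 12 mm above the bench, 8 mm from the axis; each chisel in a slot, cutting edge 50 mm or more past the mouth (home 60), within 12 mm of its middle, 9 mm of its floor, 0.2 rad in line; all at rest, let go (all of step 4 and value of joint nut above 6.05 rad and horizontal distance between key and stand below 0.008 m and z of key in the frame of stand below 0.012 m and angle between key's own z axis and vertical below 0.15 rad and linear speed of each of key, chisel0, chisel1, chisel2 below 0.02 m/s and contact force between each of chisel0, chisel1, chisel2 and the fingers below 0.1 N); the robot touches nothing.
It fails at once if the glue bottle, tape measure or offcut is moved more than 30 mm or tipped over (distance of any of glue, tape, offcut from where it was at the start of the episode above 0.03 m or angle between any of glue, tape, offcut's own z axis and vertical above 0.6 rad).
Of chisel0, chisel1, chisel2 only 2 to 3 are there at a start; the rules pass over those that are not, and their reading is None.
At some moment in a run one of chisel0, chisel1, chisel2 may be knocked a few centimetres aside while the robot is not near it.
It also fails if it takes over 208 s, if anything falls off the work surface, if the arm or the gripper's body presses on something with over 40 N, if the wrist force passes 120 N, or if a joint passes its speed limit or range.

## Working session

There is one attempt and no reset: what is moved stays moved. The work goes in short steps, Python scripts to look and compute and a shell command to move; the robot and the scene stay as the last step left them, time stands still between calls to the robot, and variables do not carry over. Pictures are saved under pics/ and viewed, at most 14 in all, crops included, and the job is handed in when it is done.

```bash
ls; mkdir -p pics; python3 - <<'E'
from cell import manip, viewer
import cv2, numpy as np
for n in ["scene","side"]:
    p,d=viewer.read_camera(n); np.savez(f"{n}0.npz",p=p,d=d)
    cv2.imwrite(f"pics/{n}0.png",p[:,:,::-1]); i=viewer.camera_info(n); print(n,i)
E
```

```text
pics
scene {'mtx': array([[392.45798574,   0.        , 318.1304008 ],
       [  0.        , 392.45798574, 209.3760875 ],
       [  0.        ,   0.        ,   1.        ]]), 'k1': 0.010466980887907604, 'rvec': array([ 1.63758322,  1.91936807, -0.76085641]), 'tvec': array([ 0.09763952, -0.26500565,  1.60893278])}
side {'mtx': array([[435.02705128,   0.        , 311.75347688],
       [  0.        , 435.02705128, 202.97831322],
       [  0.        ,   0.        ,   1.        ]]), 'k1': -0.08499219430795492, 'rvec': array([ 2.27217922, -0.941489  ,  0.34450668]), 'tvec': array([-0.40172886,  0.34949073,  1.24446731])}
```

View pics/scene0.png

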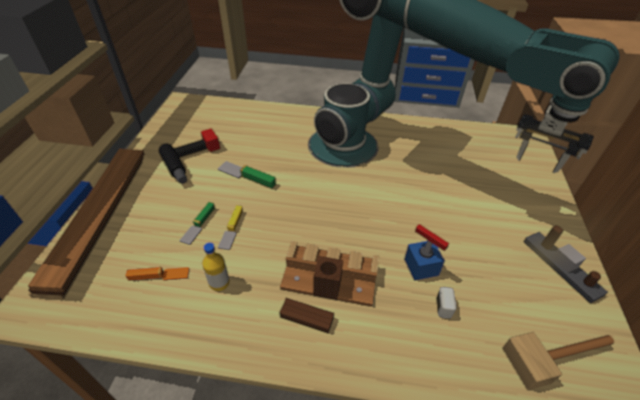

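View pics/side0.png

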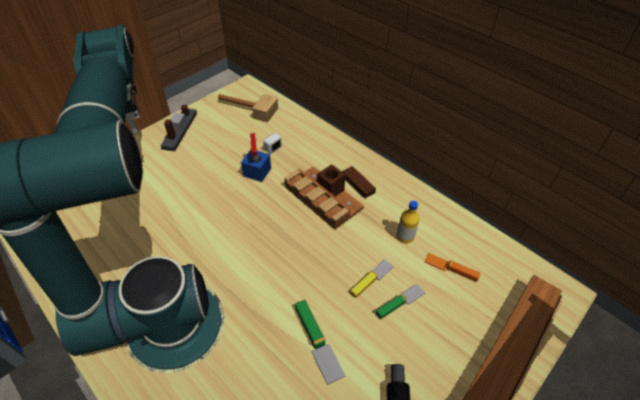

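The scene shows the red T-bar at (432,237) on the blue stand (424,260), and the rack at (328,275) with its block at (328,270).
- Red candidates for the key are the T-bar at (432,237) and the red hammer head at (210,140). The T-bar is the one on the blue stand.
- Green chisel candidates are the big one at (255,175) and the small one at (205,215). chisel2 is the small one.
- The yellow chisel0 is at (234,220). The orange tool at (160,273) is not part of the job, and no pale chisel is visible.

```bash
cat > h.py <<'E'
from cell import manip, viewer
import cv2, numpy as np
from scipy.spatial.transform import Rotation as R
def grab(n):
    i=viewer.camera_info(n); p,d=viewer.read_camera(n); return p,d,i
def slopes(uv,i):
    return cv2.undistortPoints(np.asarray(uv,float).reshape(-1,1,2),i["mtx"],np.array([i["k1"],0,0,0.])).reshape(-1,2)
def ray(uv,i):
    s=slopes(uv,i); M=R.from_rotvec(i["rvec"]).as_matrix()
    return -M.T@i["tvec"], np.c_[s,np.ones(len(s))]@M
def onplane(uv,i,z):
    o,r=ray(uv,i); return o+r*((z-o[2])/r[:,2])[:,None]
def cloud(d,i):
    v,u=np.mgrid[:d.shape[0],:d.shape[1]]
    o,r=ray(np.c_[u.ravel(),v.ravel()],i); c=o+r*d.reshape(-1,1); c[d.ravel()==0]=np.nan
    return c.reshape(*d.shape,3)
def project(P,i):
    return cv2.projectPoints(np.asarray(P,float).reshape(-1,1,3),i["rvec"],i["tvec"],i["mtx"],np.array([i["k1"],0,0,0.]))[0].reshape(-1,2)
def hsv(p): return cv2.cvtColor(p,cv2.COLOR_RGB2HSV)
RANGES=dict(red=[(0,150,60),(5,255,255)],yellow=[(24,150,90),(32,255,255)],green=[(50,120,40),(80,255,255)],blue=[(105,150,40),(125,255,255)],orange=[(6,200,150),(14,255,255)])
def blobs(p,col,amin=40):
    m=cv2.inRange(hsv(p),*map(np.array,RANGES[col])); n,l,s,c=cv2.connectedComponentsWithStats(m)
    return [(l==k,s[k,4],c[k]) for k in range(1,n) if s[k,4]>=amin]
def rect(xy):
    (c,(a,b),t)=cv2.minAreaRect(np.asarray(xy,np.float32))
    if a<b: a,b,t=b,a,t+90
    return np.round(c,4),np.round([a,b],4),round(((t+90)%180)-90,1)
E
python3 - <<'E'
from h import *
for n in ["scene","side"]:
    z=np.load(f"{n}0.npz"); p,d=z["p"],z["d"]; i=viewer.camera_info(n); C=cloud(d,i)
    for col in RANGES:
        for m,a,c in blobs(p,col):
            P=C[m]; P=P[~np.isnan(P[:,0])]
            if len(P)<10: continue
            zt=np.percentile(P[:,2],85); T=P[P[:,2]>zt-.008]
            if P[:,0].min()<0.05 and abs(zt)>.4: continue
            print(n,col,a,c.round(),"ztop",zt.round(3),"mean",P.mean(0).round(3),rect(T[:,:2]))
    H=(C[...,2]>.04)&(C[...,2]<.11)
    v,u=np.nonzero(H); s=C[H]
    box=(s[:,0]>.3)&(s[:,0]<1.1)&(abs(s[:,1])<.5)
    s=s[box]
    for lo,hi in [(.052,.06),(.092,.104)]:
        q=s[(s[:,2]>lo)&(s[:,2]<hi)]
        m=np.zeros((800,1000),np.uint8); ix=((q[:,:2]+[0,.5])*1000).astype(int); m[ix[:,0].clip(0,799),ix[:,1].clip(0,999)]=1
        m=cv2.morphologyEx(m,cv2.MORPH_CLOSE,np.ones((7,7)))
        nn,l,st,ce=cv2.connectedComponentsWithStats(m)
        for k in range(1,nn):
            if st[k,4]>100:
                yy,xx=np.nonzero(l==k); print(n,"z",lo,rect(np.c_[yy/1000,xx/1000-.5]))
E
python3 -m jog '[[[-1,0,-0.05,0.02,0,0,0]]]'; python3 -c "
from h import *
i=viewer.camera_info('wrist');s=manip.observe();M=R.from_rotvec(i['rvec']).as_matrix();T=R.from_quat(s['eef_rot']).as_matrix()
print(-M.T@i['tvec']-s['eef_pos'],M[2],T,i['mtx'])"
```

```text
scene red 252 [210. 140.] ztop 0.061 mean [ 0.121 -0.509  0.047] (array([ 0.1087, -0.5183]), array([0.0788, 0.0458]), 39.4)
scene red 257 [431. 237.] ztop 0.155 mean [0.576 0.3   0.15 ] (array([0.5739, 0.3009]), array([0.0965, 0.0162]), 53.8)
scene yellow 139 [234. 216.] ztop 0.03 mean [ 0.483 -0.302  0.028] (array([ 0.4817, -0.3025]), array([0.0979, 0.0227]), -0.7)
scene yellow 44 [206. 263.] ztop 0.124 mean [ 0.739 -0.289  0.117] (array([ 0.7371, -0.2868]), array([0.0202, 0.0098]), 45.0)
scene green 317 [258. 176.] ztop 0.041 mean [ 0.285 -0.275  0.033] (array([ 0.279 , -0.2756]), array([0.1281, 0.028 ]), 69.3)
scene green 139 [205. 212.] ztop 0.029 mean [ 0.481 -0.403  0.026] (array([ 0.4775, -0.4051]), array([0.0831, 0.0224]), -10.6)
scene blue 789 [437.  56.] ztop 0.256 mean [-0.364  0.346  0.235] (array([-0.1069,  0.2878]), array([0.5808, 0.221 ]), -11.3)
scene blue 732 [433.  76.] ztop 0.168 mean [-0.368  0.354  0.144] (array([-0.3671,  0.3527]), array([0.2517, 0.0213]), -89.1)
scene blue 653 [429.  95.] ztop 0.078 mean [-0.368  0.354  0.054] (array([-0.367,  0.354]), array([0
[... 2660 characters left out ...]
0.052 (array([0.7127, 0.3427]), array([0.0249, 0.0109]), 14.7)
side z 0.092 (array([0.6881, 0.0295]), array([0.0761, 0.073 ]), 88.7)
side z 0.092 (array([ 0.6982, -0.2865]), array([0.0416, 0.0117]), -79.0)
time_s: 0.2
eef_pos: [0.294, 0.562, 0.232]
eef_rot: [0.223, 0.975, -0.003, -0.001]
force: [1.3, 0.2, 0.9]
opening: 0.0932
grip_force: 0.0
[-0.05894934  0.03021718  0.16710541] [ 0.21491233 -0.1122907  -0.97015643] [[-9.00422121e-01  4.34998697e-01 -4.01717499e-03]
 [ 4.35016282e-01  9.00401174e-01 -6.20976929e-03]
 [ 9.15827530e-04 -7.33895016e-03 -9.99972650e-01]] [[294.00493949   0.         321.25921023]
 [  0.         294.00493949 197.86579345]
 [  0.           0.           1.        ]]
```

```bash
python3 -m jog '[[[-1,0.028,-0.026,0.005,0,0,0.136],[-1,0.028,-0.026,0.005,0,0,0.136],[-1,0.028,-0.026,0.005,0,0,0.136],[-1,0.028,-0.026,0.005,0,0,0.136],[-1,0.028,-0.026,0.005,0,0,0.136],[-1,0.028,-0.026,0.005,0,0,0.136],[-1,0.028,-0.026,0.005,0,0,0.136],[-1,0.028,-0.026,0.005,0,0,0.136],[-1,0.028,-0.026,0.005,0,0,0.136],[-1,0.025,-0.03,0.005,0,0,0.136],[-1,0,0,0,0,0,0],[-1,0,0,0,0,0,0]]]' 60
cat > look.py <<'E'
from h import *
import sys
name=sys.argv[1]; s=manip.observe(); p,d,i=grab("wrist"); np.savez(name+".npz",p=p,d=d,**i)
cv2.imwrite(f"pics/{name}.png",p[:,:,::-1]); C=cloud(d,i)
T=R.from_quat(s["eef_rot"]).as_matrix(); print("tcp",np.round(s["eef_pos"],4),"y-ang",np.degrees(np.arctan2(T[1,1],T[0,1])).round(1),"zax",T[:,2].round(3),"q6",round(s["q"][5],3))
for col in sys.argv[2:]:
    for m,a,c in blobs(p,col,150):
        P=C[m]; P=P[~np.isnan(P[:,0])]
        if len(P)<10: continue
        zt=np.percentile(P[:,2],80); X=P[abs(P[:,2]-zt)<.006]
        print(col,a,c.round(),"ztop",zt.round(4),rect(X[:,:2]))
E
python3 look.py w1 red blue
```

```text
time_s: 1.4
eef_pos: [0.572, 0.2963, 0.2868]
eef_rot: [-0.437, 0.899, 0.0, -0.0]
force: [-0.0, 0.0, 0.1]
opening: 0.0928
grip_force: 0.0
tcp [0.572  0.2963 0.2868] y-ang 141.9 zax [-0.001 -0.    -1.   ] q6 -2.038
red 1466 [324. 189.] ztop 0.1554 (array([0.5705, 0.2988]), array([0.0986, 0.0171]), 53.5)
```

View pics/w1.png

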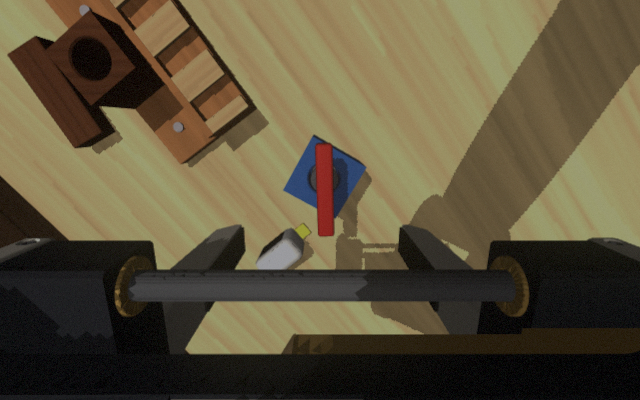

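The picture shows the red T-bar upright at (324,189) over the blue stand (325,178), which is the right key. I'll descend and grip it.

```bash
python3 -m jog '[[[-1,-0.0015,0.0025,-0.03,0,0,0.026],[-1,0,0,-0.04,0,0,0],[-1,0,0,-0.04,0,0,0],[-1,0,0,-0.03,0,0,0],[-1,0,0,-0.023,0,0,0],[-1,0,0,0,0,0,0],[1,0,0,0,0,0,0],[1,0,0,0,0,0,0],[1,0,0,0,0,0,0],[1,0,0,0,0,0,0],[1,0,0,0,0,0,0],[1,0,0,0,0,0,0]]]' 60
python3 -m jog '[[[1,0,0,0,0,0,0],[1,0,0,0,0,0,0],[1,0,0,0.02,0,0,0],[1,0,0,0.03,0,0,0],[1,0,0,0.03,0,0,0],[1,0,0,0.03,0,0,0],[1,0,0,0.03,0,0,0],[1,0,0,0.02,0,0,0],[1,0,0,0,0,0,0],[1,0,0,0,0,0,0]]]' 60
python3 look.py w2 red blue
```

```text
time_s: 2.65
eef_pos: [0.5703, 0.2994, 0.1245]
eef_rot: [-0.45, 0.893, 0.0, 0.0]
force: [0.1, 0.3, -0.5]
opening: 0.0495
grip_force: 0.0
time_s: 3.65
eef_pos: [0.5702, 0.2993, 0.2836]
eef_rot: [-0.45, 0.893, -0.0, -0.0]
force: [-0.2, 0.5, -0.1]
opening: 0.0004
grip_force: 0.0
tcp [0.5702 0.2993 0.2836] y-ang 143.5 zax [-0. -0. -1.] q6 -2.061
red 1379 [321. 183.] ztop 0.1554 (array([0.5677, 0.2944]), array([0.0881, 0.0167]), 53.9)
blue 158 [304. 195.] ztop 0.0764 (array([0.6003, 0.3042]), array([0.0284, 0.0189]), -68.3)
```

```bash
python3 - <<'E'
from h import *
for n in ["scene","side"]:
    p,d,i=grab(n); C=cloud(d,i)
    s=manip.observe(); t=s["eef_pos"]; m=(abs(C[...,0]-t[0])<.07)&(abs(C[...,1]-t[1])<.07)&(C[...,2]>.09)&(C[...,2]<.18)
    P=C[m]
    for lo in np.arange(.09,.26,.012):
        q=C[(abs(C[...,0]-t[0])<.03)&(abs(C[...,1]-t[1])<.03)&(C[...,2]>=lo)&(C[...,2]<lo+.012)]
        if len(q)>3: print(n,round(lo,3),len(q),q.mean(0).round(4),np.ptp(q,axis=0).round(3))
    v,u=np.nonzero(m); u0,u1,v0,v1=u.min()-40,u.max()+40,v.min()-80,v.max()+40
    cv2.imwrite(f"pics/k_{n}.png",cv2.resize(p[max(v0,0):v1,u0:u1,::-1],None,fx=3,fy=3))
E
```

```text
scene 0.09 17 [0.5766 0.3008 0.0959] [0.008 0.015 0.011]
scene 0.102 17 [0.576  0.3004 0.1081] [0.009 0.014 0.01 ]
scene 0.114 17 [0.5756 0.3001 0.12  ] [0.011 0.016 0.011]
scene 0.126 41 [0.5796 0.3009 0.1343] [0.044 0.057 0.011]
scene 0.138 76 [0.5778 0.298  0.1446] [0.044 0.058 0.012]
scene 0.15 148 [0.571  0.2995 0.1538] [0.058 0.059 0.008]
side 0.138 4 [0.5739 0.2949 0.1475] [0.036 0.032 0.01 ]
side 0.15 67 [0.5699 0.2986 0.1539] [0.053 0.057 0.007]
```

The fingers hadn't closed yet when the arm lifted, and the key is still in its stand. I'll repeat with a longer closing time.

```bash
python3 -m jog '[[[-0.1,0,0,0,0,0,0],[-0.1,0,0,0,0,0,0],[-0.1,0,0,0,0,0,0],[-0.1,0,0,0,0,0,0],[-0.1,0,0,0,0,0,0],[-0.1,0,0,0,0,0,0],[-0.1,0,0,-0.04,0,0,0],[-0.1,0,0,-0.04,0,0,0],[-0.1,0,0,-0.04,0,0,0],[-0.1,0,0,-0.039,0,0,0],[1,0,0,0,0,0,0],[1,0,0,0,0,0,0]]]' 60
python3 -m jog '[[[1,0,0,0,0,0,0],[1,0,0,0,0,0,0],[1,0,0,0,0,0,0],[1,0,0,0,0,0,0],[1,0,0,0,0,0,0],[1,0,0,0,0,0,0],[1,0,0,0,0,0,0]]]' 60
python3 -m jog '[[[1,0,0,0.02,0,0,0],[1,0,0,0.03,0,0,0],[1,0,0,0.03,0,0,0],[1,0,0,0.03,0,0,0],[1,0,0,0.03,0,0,0],[1,0,0,0.02,0,0,0],[1,0,0,0,0,0,0],[1,0,0,0,0,0,0]]]' 60
python3 look.py w3 red blue
```

```text
time_s: 5.0
eef_pos: [0.5703, 0.2994, 0.1262]
eef_rot: [-0.45, 0.893, 0.0, -0.0]
force: [0.8, -1.0, 1.1]
opening: 0.0397
grip_force: 0.0
time_s: 5.7
eef_pos: [0.5707, 0.2998, 0.1271]
eef_rot: [-0.45, 0.893, 0.0, 0.001]
force: [-0.4, 0.4, 7.3]
opening: 0.0173
grip_force: 60.0
time_s: 6.5
eef_pos: [0.5701, 0.2993, 0.2846]
eef_rot: [-0.45, 0.893, -0.0, -0.0]
force: [-0.1, 0.3, -3.5]
opening: 0.0175
grip_force: 60.0
tcp [0.5701 0.2993 0.2846] y-ang 143.5 zax [-0. -0. -1.] q6 -2.061
red 3793 [321. 213.] ztop 0.3128 (array([0.5581, 0.2813]), array([0.0571, 0.0175]), 54.4)
red 952 [321. 318.] ztop 0.3126 (array([0.5922, 0.3277]), array([0.0214, 0.0167]), 53.3)
```

```bash
cat > keyline.py <<'E'
from h import *
s=manip.observe(); t=np.array(s["eef_pos"])
for n in ["scene","side"]:
    p,d,i=grab(n); C=cloud(d,i)
    for lo,hi in [(-.130,-.11),(-.105,-.085),(-.075,-.06),(-.045,-.03),(-.02,0)]:
        q=C[(abs(C[...,0]-t[0])<.03)&(abs(C[...,1]-t[1])<.03)&(C[...,2]-t[2]>=lo)&(C[...,2]-t[2]<hi)]
        if len(q)>3: print(n,lo,len(q),(np.median(q,0)-t).round(4),np.ptp(q,axis=0).round(3))
    u,v=project([t],i)[0].astype(int); cv2.imwrite(f"pics/k_{n}_{s['time_s']:.1f}.png",cv2.resize(p[max(v-70,0):v+90,u-60:u+60,::-1],None,fx=3,fy=3))
E
python3 keyline.py; ls pics
```

```text
scene -0.13 44 [ 0.0132 -0.0033 -0.1155] [0.021 0.036 0.013]
scene -0.105 119 [ 0.009  -0.0016 -0.0915] [0.034 0.036 0.02 ]
scene -0.075 16 [ 0.0066 -0.0006 -0.0706] [0.009 0.013 0.011]
scene -0.045 44 [ 0.0056 -0.0004 -0.0411] [0.03  0.031 0.014]
scene -0.02 24 [ 0.0063 -0.0002 -0.012 ] [0.01  0.015 0.016]
side -0.13 33 [-0.0109 -0.0117 -0.1162] [0.034 0.03  0.015]
side -0.105 62 [-0.0062 -0.0109 -0.0923] [0.035 0.036 0.019]
side -0.075 8 [-0.0044 -0.0094 -0.0686] [0.007 0.011 0.01 ]
side -0.045 24 [-0.0026 -0.0089 -0.0433] [0.028 0.031 0.013]
k_scene.png
k_scene_6.5.png
k_side.png
k_side_6.5.png
scene0.png
side0.png
w1.png
w2.png
w3.png
```

```bash
python3 -m jog '[[[1,0.020,-0.027,0.005,0,0,0],[1,0.020,-0.027,0.005,0,0,0],[1,0.020,-0.027,0,0,0,0],[1,0.020,-0.027,0,0,0,0],[1,0.020,-0.027,0,0,0,0],[1,0.020,-0.027,0,0,0,0],[1,0.020,-0.027,-0.015,0,0,0],[1,0.018,-0.026,-0.030,0,0,0],[1,0,0,0,0,0,0],[1,0,0,0,0,0,0],[1,0,0,0,0,0,0]]]'
python3 look.py w4; python3 - <<'E'
from h import *
z=np.load("w4.npz"); p,d=z["p"],z["d"]; i={k:z[k] for k in("mtx","k1","rvec","tvec")}; i["k1"]=float(i["k1"])
C=cloud(d,i)
m=(C[...,2]>.094)&(C[...,2]<.106)&(abs(C[...,0]-.6885)<.06)&(abs(C[...,1]-.031)<.06)
P=C[m]; print(len(P),P[:,2].mean(),rect(P[:,:2]))
# hole boundary: fit ellipse to interior contour of block-top mask, project to z=0.1
M=m.astype(np.uint8); cs,hi=cv2.findContours(M,cv2.RETR_CCOMP,cv2.CHAIN_APPROX_NONE)
for c,h in zip(cs,hi[0]):
    if h[3]>=0 and len(c)>40:
        q=onplane(c.reshape(-1,2),i,P[:,2].mean())[:,:2]; (x,y),r=cv2.minEnclosingCircle(q.astype(np.float32)); print("hole",x,y,r,q.mean(0)); 
n=(C[...,2]>.026)&(C[...,2]<.04)&(abs(C[...,0]-.6885)<.03)&(abs(C[...,1]-.031)<.03)
print("nut",n.sum(),C[n].mean(0))
f=(C[...,2]>.005)&(C[...,2]<.022)&(abs(C[...,0]-.6885)<.022)&(abs(C[...,1]-.031)<.022); print("floor",f.sum())
s=(C[...,2]>.052)&(C[...,2]<.06)&(abs(C[...,0]-.61)<.06)&(abs(C[...,1]-.03)<.16); Q=C[s]; print("slotted top",len(Q),rect(Q[:,:2]),Q[:,2].mean())
u,v=project([[.6885,.031,.03]],i)[0].astype(int); print(u,v)
cv2.imwrite("pics/nut.png",cv2.resize(p[max(v-40,0):v+40,u-50:u+50,::-1],None,fx=7,fy=7,interpolation=cv2.INTER_CUBIC))
E
```

```text
time_s: 7.75
eef_pos: [0.728, 0.0849, 0.2507]
eef_rot: [-0.45, 0.893, 0.0, 0.0]
force: [0.2, -0.9, -2.3]
opening: 0.0174
grip_force: 60.0
tcp [0.728  0.0849 0.2507] y-ang 143.6 zax [ 0.  0. -1.] q6 -2.424
3062 0.10074286784537252 (array([0.6891, 0.03  ]), array([0.0702, 0.07  ]), -3.0)
hole 0.6891825199127197 0.029998887330293655 0.0226113423705101 [0.68900217 0.02979667]
nut 383 [0.68903225 0.02996603 0.03377267]
floor 587
slotted top 7818 (array([0.6271, 0.0333]), array([0.2643, 0.086 ]), 87.1) 0.05661735162161738
321 123
```

View pics/nut.png

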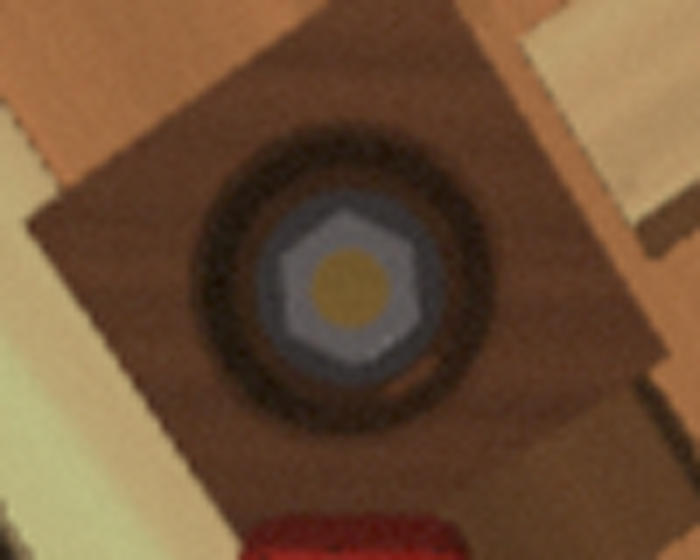

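The nut's hexagon is clear in the bore at crop (348,287), with vertices at the top (347,207) and bottom (352,362). I'll compute its angle next.

```bash
python3 - <<'E'
from h import *
z=np.load("w4.npz"); p=z["p"]; i={k:z[k] for k in("mtx","k1","rvec","tvec")}; i["k1"]=float(i["k1"])
V=np.array([(347,207),(415,237),(412,318),(352,362),(285,320),(280,260)],float); uv=(V+.5)/7-.5+[271,83]
q=onplane(uv,i,.03)[:,:2]; c=q.mean(0); a=np.degrees(np.arctan2(*(q-c).T[::-1])); print("centre",c,"vertex r",np.linalg.norm(q-c,axis=1).round(4),"flat ang mod60",((a+30)%60).round(1), np.degrees(np.angle(np.exp(1j*np.radians(6*(a+30))).mean())/6))
u=onplane((np.array([(348,289)])+.5)/7-.5+[271,83],i,.034); print("stud",u)
# bar ends
for m,a,c in blobs(p,"red",150):
    v,u=np.nonzero(m); print(c, onplane(np.c_[u,v],i,.2507+.0282)[:,:2].mean(0), rect(onplane(np.c_[u,v],i,.2507+.0282)[:,:2]))
E
```

```text
centre [0.68916668 0.02944426] vertex r [0.0136 0.0147 0.0131 0.0139 0.0133 0.0132] flat ang mod60 [24.6 28.1 26.3 26.2 22.1 34.5] 26.87440162989368
stud [[0.68972092 0.03006486 0.034     ]]
[321.05036345 212.6155244 ] [0.714442   0.06522382] (array([0.715 , 0.0662]), array([0.058 , 0.0172]), 52.9)
[320.96315251 317.45240532] [0.74954052 0.11260833] (array([0.7496, 0.1127]), array([0.0193, 0.0165]), 53.5)
```

```bash
python3 -m jog '[[[1,-0.0094,-0.0136,0,0,0,-0.1],[1,-0.0094,-0.0136,0,0,0,-0.1],[1,-0.0094,-0.0136,0,0,0,-0.1],[1,-0.0094,-0.0136,0,0,0,-0.1],[1,0,0,0,0,0,-0.071],[1,0,0,0,0,0,0],[1,0,0,0,0,0,0],[1,0,0,0,0,0,0]]]'
python3 look.py w5; python3 keyline.py; python3 - <<'E'
from h import *
for n in["scene","side"]:
    i=viewer.camera_info(n); o,_=ray([[320,200]],i); print(n,o.round(3))
z=np.load("w5.npz"); p=z["p"]; i={k:z[k] for k in("mtx","k1","rvec","tvec")}; i["k1"]=float(i["k1"])
for m,a,c in blobs(p,"red",150):
    v,u=np.nonzero(m); print(c,rect(onplane(np.c_[u,v],i,.2507+.0282)[:,:2]))
E
```

```text
time_s: 8.6
eef_pos: [0.6907, 0.0306, 0.2505]
eef_rot: [-0.231, 0.973, -0.0, 0.0]
force: [0.1, -0.1, -3.3]
opening: 0.0174
grip_force: 60.0
tcp [0.6907 0.0306 0.2505] y-ang 116.7 zax [ 0.  0. -1.] q6 -2.029
scene -0.13 34 [ 0.012   0.0036 -0.1168] [0.019 0.031 0.013]
scene -0.105 119 [ 0.0073  0.0037 -0.091 ] [0.033 0.035 0.019]
scene -0.075 7 [ 0.0062  0.0044 -0.0728] [0.004 0.013 0.003]
scene -0.045 32 [ 0.0057  0.0008 -0.0405] [0.017 0.031 0.013]
scene -0.02 12 [ 0.006  -0.0005 -0.014 ] [0.005 0.006 0.013]
side -0.13 21 [-0.0105 -0.016  -0.1144] [0.027 0.024 0.013]
side -0.105 70 [-0.0071 -0.0086 -0.0924] [0.037 0.034 0.019]
side -0.075 9 [-0.0064 -0.0076 -0.0718] [0.014 0.009 0.007]
side -0.045 20 [-0.0075 -0.0081 -0.0408] [0.019 0.027 0.011]
side -0.02 6 [-0.0027 -0.0097 -0.0146] [0.006 0.004 0.014]
scene [1.312 0.085 0.97 ]
side [-0.099 -0.676  1.168]
[320.99425137 212.48419127] (array([0.6707, 0.0201]), array([0.0579, 0.0175]), 27.3)
[320.90441932 317.42651593] (array([0.7225, 0.0459]), array([0.0193, 0.0165]), 26.7)
```

View pics/w5.png

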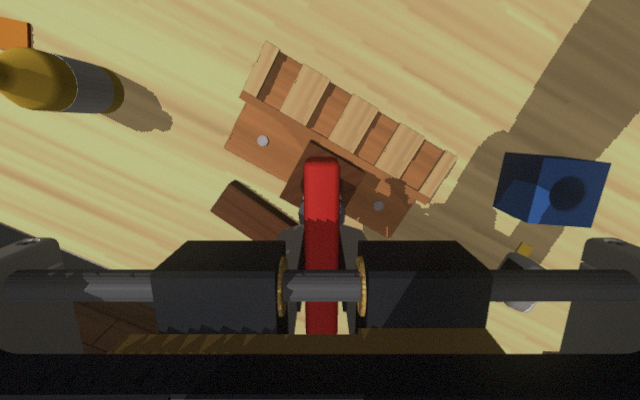

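The key hangs over the bore, with the bar at (321,235), lined up with the block. I'll lower it in stages and watch the force.

```bash
python3 -m jog '[[[1,0,0,-0.02,0,0,0],[1,0,0,-0.02,0,0,0],[1,0,0,-0.01,0,0,0],[1,0,0,-0.01,0,0,0],[1,0,0,0,0,0,0]]]'; python3 -m jog '[[[1,0,0,-0.01,0,0,0],[1,0,0,-0.01,0,0,0],[1,0,0,-0.01,0,0,0],[1,0,0,-0.005,0,0,0],[1,0,0,0,0,0,0],[1,0,0,0,0,0,0]]]'; python3 -m jog '[[[1,0,0,-0.003,0,0,0],[1,0,0,-0.003,0,0,0],[1,0,0,-0.002,0,0,0],[1,0,0,0,0,0,0]]]'
```

```text
time_s: 9.25
eef_pos: [0.6903, 0.03, 0.1891]
eef_rot: [-0.23, 0.973, 0.0, -0.001]
force: [-0.8, 0.6, -3.1]
opening: 0.0176
grip_force: 60.0
time_s: 9.85
eef_pos: [0.6907, 0.03, 0.1554]
eef_rot: [-0.23, 0.973, -0.0, 0.0]
force: [-0.0, 1.0, -2.8]
opening: 0.0176
grip_force: 60.0
time_s: 10.25
eef_pos: [0.6904, 0.03, 0.1467]
eef_rot: [-0.23, 0.973, 0.0, -0.0]
force: [0.5, 0.7, -3.5]
opening: 0.0175
grip_force: 60.0
```

```bash
python3 -m jog '[[[1,0,0,-0.004,0,0,0],[1,0,0,-0.004,0,0,0],[1,0,0,-0.003,0,0,0],[1,0,0,0,0,0,0],[1,0,0,0,0,0,0]]]'; python3 -m jog '[[[1,0,0,0,0,0,-0.1],[1,0,0,0,0,0,-0.1],[1,0,0,0,0,0,-0.1],[1,0,0,0,0,0,0]]]';python3 -c "
from h import *;s=manip.observe();print(s['wrist_torque'],s['q'])"
```

```text
time_s: 10.75
eef_pos: [0.6908, 0.03, 0.1372]
eef_rot: [-0.23, 0.973, -0.0, 0.001]
force: [-2.9, 1.9, 6.8]
opening: 0.0174
grip_force: 60.0
time_s: 11.15
eef_pos: [0.6906, 0.03, 0.1372]
eef_rot: [-0.08, 0.997, -0.0, 0.0]
force: [-4.4, 0.4, 7.2]
opening: 0.0176
grip_force: 60.0
[ 0.17748832  1.30800945 -0.01809527] [ 6.50836955e-03  1.82248256e-01  1.50048335e+00  1.52228906e-05
  1.45841947e+00 -1.72385535e+00]
```

```bash
python3 -m jog '[[[1,0,0,0.001,0,0,-0.13],[1,0,0,0,0,0,-0.13],[1,0,0,0,0,0,-0.13],[1,0,0,0,0,0,-0.13],[1,0,0,0,0,0,-0.13],[1,0,0,0,0,0,-0.13],[1,0,0,0,0,0,-0.13],[1,0,0,0,0,0,-0.13],[1,0,0,0,0,0,-0.13],[1,0,0,0,0,0,-0.13],[1,0,0,0,0,0,-0.13],[1,0,0,0,0,0,-0.13]]]';python3 -c "
from h import *;s=manip.observe();print(s['wrist_torque'],s['q'][5])"
python3 look.py w6; python3 - <<'E'
from h import *
z=np.load("w6.npz"); p=z["p"]; i={k:z[k] for k in("mtx","k1","rvec","tvec")}; i["k1"]=float(i["k1"])
for m,a,c in blobs(p,"red",150):
    v,u=np.nonzero(m); print(c,rect(onplane(np.c_[u,v],i,.1372+.0282)[:,:2]))
E
```

```text
time_s: 12.35
eef_pos: [0.69, 0.0297, 0.1372]
eef_rot: [0.645, 0.764, -0.001, -0.0]
force: [-5.9, -1.3, 2.3]
opening: 0.0176
grip_force: 60.0
[-0.32493033  1.82146774  0.23758409] -0.16236514886293105
tcp [0.69   0.0297 0.1372] y-ang 9.7 zax [-0.002 -0.    -1.   ] q6 -0.162
[321.38502531 213.85318412] (array([0.687 , 0.0523]), array([0.0574, 0.0173]), -80.0)
[321.60620301 317.23684211] (array([ 0.6968, -0.0046]), array([0.0206, 0.017 ]), -80.2)
```

```bash
python3 -m jog '[[[1,-0.001,0,0,0,0,-0.13],[1,0,0,0,0,0,-0.13],[1,0,0,0,0,0,-0.13],[1,0,0,0,0,0,-0.13],[1,0,0,0,0,0,-0.13],[1,0,0,0,0,0,-0.13],[1,0,0,0,0,0,-0.13],[1,0,0,0,0,0,-0.13],[1,0,0,0,0,0,-0.13],[1,0,0,0,0,0,-0.13],[1,0,0,0,0,0,-0.13],[1,0,0,0,0,0,-0.13]]]';python3 -m jog '[[[1,0,0,0,0,0,-0.13],[1,0,0,0,0,0,-0.13],[1,0,0,0,0,0,-0.13],[1,0,0,0,0,0,-0.13],[1,0,0,0,0,0,-0.13],[1,0,0,0,0,0,-0.13],[1,0,0,0,0,0,-0.13],[1,0,0,0,0,0,-0.13],[1,0,0,0,0,0,-0.13],[1,0,0,0,0,0,-0.1],[1,0,0,0,0,0,0]]]';python3 -c "
from h import *;s=manip.observe();print(s['wrist_torque'],s['q'][5])"
python3 look.py w7; python3 - <<'E'
from h import *
z=np.load("w7.npz"); p=z["p"]; i={k:z[k] for k in("mtx","k1","rvec","tvec")}; i["k1"]=float(i["k1"])
for m,a,c in blobs(p,"red",150):
    v,u=np.nonzero(m); print(c,rect(onplane(np.c_[u,v],i,.1372+.0282)[:,:2]))
E
```

```text
time_s: 13.6
eef_pos: [0.6893, 0.0301, 0.1372]
eef_rot: [0.996, 0.09, -0.0, -0.0]
force: [-3.8, 0.7, 1.1]
opening: 0.0173
grip_force: 60.0
time_s: 14.7
eef_pos: [0.6895, 0.0301, 0.1372]
eef_rot: [0.856, -0.517, -0.0, -0.0]
force: [-1.6, 1.6, 0.5]
opening: 0.0176
grip_force: 60.0
[ 0.52657818  0.93113744 -0.05700119] 2.6641363936538243
tcp [0.6895 0.0301 0.1372] y-ang -152.3 zax [-0.  0. -1.] q6 2.664
[321.09587252 212.15386625] (array([0.7011, 0.0096]), array([0.0579, 0.0174]), -62.2)
[320.57249467 317.40938166] (array([0.6744, 0.0611]), array([0.0194, 0.0169]), -62.3)
```

Turned about 4.6 rad so far, with the key following. I'll release, lift, turn the gripper half a turn and regrasp.

```bash
python3 -m jog '[[[-0.1,0,0,0,0,0,0],[-0.1,0,0,0,0,0,0],[-0.1,0,0,0,0,0,0],[-0.1,0,0,0,0,0,0],[-0.1,0,0,0,0,0,0],[-0.1,0,0,0.03,0,0,0],[-0.1,0,0,0.04,0,0,0],[-0.1,0,0,0.01,0,0,0.14],[-0.1,0,0,0,0,0,0.15],[-0.1,0,0,0,0,0,0.15],[-0.1,0,0,0,0,0,0.15],[-0.1,0,0,0,0,0,0.15]]]'; python3 -m jog '[[[-0.1,0,0,0,0,0,0.15],[-0.1,0,0,0,0,0,0.15],[-0.1,0,0,0,0,0,0.15],[-0.1,0,0,0,0,0,0.15],[-0.1,0,0,0,0,0,0.15],[-0.1,0,0,0,0,0,0.15],[-0.1,0,0,0,0,0,0.15],[-0.1,0,0,0,0,0,0.15],[-0.1,0,0,0,0,0,0.15],[-0.1,0,0,0,0,0,0.15],[-0.1,0,0,0,0,0,0.15],[-0.1,0,0,0,0,0,0.15]]]'; python3 -m jog '[[[-0.1,0,0,0,0,0,0.15],[-0.1,0,0,0,0,0,0.15],[-0.1,0,0,0,0,0,0.15],[-0.1,0,0,0,0,0,0.15],[-0.1,0,0,0,0,0,0],[-0.1,0,0,0,0,0,0]]]'
python3 look.py w8; python3 - <<'E'
from h import *
z=np.load("w8.npz"); p=z["p"]; i={k:z[k] for k in("mtx","k1","rvec","tvec")}; i["k1"]=float(i["k1"])
for m,a,c in blobs(p,"red",150):
    v,u=np.nonzero(m); print(c,rect(onplane(np.c_[u,v],i,.1645)[:,:2]))
E
```

```text
time_s: 15.95
eef_pos: [0.6896, 0.0299, 0.2173]
eef_rot: [0.986, -0.169, 0.0, 0.0]
force: [0.3, -0.5, 1.2]
opening: 0.0512
grip_force: 0.0
time_s: 17.15
eef_pos: [0.6896, 0.0299, 0.2172]
eef_rot: [0.745, 0.667, 0.0, 0.0]
force: [-0.0, 0.0, 0.4]
opening: 0.0508
grip_force: 0.0
time_s: 17.75
eef_pos: [0.6896, 0.0299, 0.2172]
eef_rot: [0.519, 0.855, 0.0, 0.0]
force: [-0.5, -0.6, -0.0]
opening: 0.0511
grip_force: 0.0
tcp [0.6896 0.0299 0.2172] y-ang 27.5 zax [ 0. -0. -1.] q6 -0.473
[321.01252763 207.27302874] (array([0.6895, 0.0308]), array([0.099 , 0.0174]), -62.0)
```

View pics/w8.png

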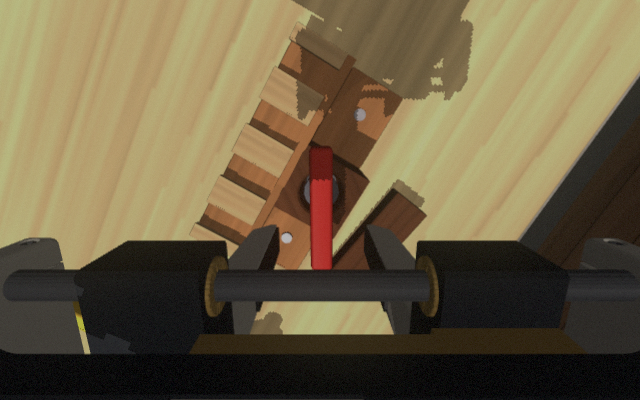

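The key stands free in the bore, with the bar at (321,207) in line with the open fingers.

```bash
python3 -m jog '[[[-0.1,0,0,-0.03,0,0,0],[-0.1,0,0,-0.03,0,0,0],[-0.1,0,0,-0.02,0,0,0],[1,0,0,0,0,0,0],[1,0,0,0,0,0,0],[1,0,0,0,0,0,0],[1,0,0,0,0,0,0],[1,0,0,0,0,0,0],[1,0,0,0,0,0,0],[1,0,0,0,0,0,0]]]' 60
python3 -m jog '[[[1,0,0,0,0,0,-0.1],[1,0,0,0,0,0,-0.1],[1,0,0,0,0,0,-0.1],[1,0,0,0,0,0,-0.1],[1,0,0,0,0,0,-0.1]]]';T='from h import *;s=manip.observe();print(np.round(s["wrist_torque"],2),s["q"][5])'; python3 -c "$T"
python3 -m jog '[[[1,0,0,0,0,0,-0.06],[1,0,0,0,0,0,-0.06],[1,0,0,0,0,0,-0.06],[1,0,0,0,0,0,-0.06]]]';python3 -c "$T"
python3 -m jog '[[[1,0,0,0,0,0,-0.06],[1,0,0,0,0,0,-0.06],[1,0,0,0,0,0,-0.06]]]';python3 -c "$T"
```

```text
time_s: 18.8
eef_pos: [0.6898, 0.0298, 0.1384]
eef_rot: [0.517, 0.856, 0.0, 0.001]
force: [-2.1, -1.2, 6.4]
opening: 0.0179
grip_force: 60.0
time_s: 19.3
eef_pos: [0.6897, 0.0298, 0.1384]
eef_rot: [0.714, 0.7, 0.0, 0.0]
force: [-3.3, -1.8, 5.8]
opening: 0.0177
grip_force: 60.0
[-0.42  0.88  0.21] 0.02654368217641982
time_s: 19.7
eef_pos: [0.6897, 0.0298, 0.1384]
eef_rot: [0.792, 0.61, 0.0, 0.0]
force: [-2.6, -2.0, 7.8]
opening: 0.0177
grip_force: 60.0
[-0.42  1.01  0.26] 0.2649123043690328
time_s: 20.0
eef_pos: [0.6896, 0.0298, 0.1384]
eef_rot: [0.844, 0.536, 0.0, 0.0]
force: [-3.1, -0.6, 6.6]
opening: 0.0177
grip_force: 60.0
[-0.41  1.16  0.28] 0.4449298847205334
```

```bash
T='from h import *;s=manip.observe();print(np.round(s["wrist_torque"],2),s["q"][5])'; for k in 1; do :; done
python3 -m jog '[[[1,0,0,0,0,0,-0.06],[1,0,0,0,0,0,-0.06],[1,0,0,0,0,0,-0.06]]]' | grep force;python3 -c "$T"
python3 -m jog '[[[1,0,0,0,0,0,-0.06],[1,0,0,0,0,0,-0.06]]]'| grep force;python3 -c "$T"
python3 -m jog '[[[1,0,0,0,0,0,-0.06],[1,0,0,0,0,0,-0.06]]]'| grep force;python3 -c "$T"
```

```text
force: [-4.3, -1.4, 7.8]
grip_force: 60.0
[-0.42  1.23  0.25] 0.6248712724414971
force: [-3.5, -0.8, 8.4]
grip_force: 60.1
[-0.41  1.17  0.45] 0.7448982372925025
force: [-3.9, -1.8, 7.5]
grip_force: 60.8
[-0.41  1.06  1.01] 0.8644140749199112
```

```bash
python3 -m jog '[[[1,0,0,0,0,0,-0.04],[1,0,0,0,0,0,0]]]'; python3 -c 'from h import *;s=manip.observe();print(np.round(s["wrist_torque"],2),s["q"][5])'
python3 look.py w9; python3 - <<'E'
from h import *
z=np.load("w9.npz"); p=z["p"]; i={k:z[k] for k in("mtx","k1","rvec","tvec")}; i["k1"]=float(i["k1"])
for m,a,c in blobs(p,"red",150):
    v,u=np.nonzero(m); print(c,rect(onplane(np.c_[u,v],i,.1655)[:,:2]))
E
```

```text
time_s: 20.9
eef_pos: [0.6895, 0.0298, 0.1384]
eef_rot: [0.944, 0.33, 0.0, 0.0]
force: [-3.7, -1.3, 7.2]
opening: 0.0173
grip_force: 60.1
[-0.37  1.33  0.31] 0.9038462658661693
tcp [0.6895 0.0298 0.1384] y-ang -51.4 zax [ 0. -0. -1.] q6 0.904
[320.80311428 212.33280549] (array([0.7082, 0.0444]), array([0.059 , 0.0172]), 39.4)
[321.96289062 316.94335938] (array([0.6626, 0.0074]), array([0.0209, 0.0168]), 39.3)
```

```bash
T='from h import *;s=manip.observe();print(np.round(s["wrist_torque"],2),s["q"][5])'
python3 -m jog '[[[1,0,0,0,0,0,-0.05]]]'| grep force;python3 -c "$T"
python3 -m jog '[[[1,0,0,0,0,0,-0.05]]]'| grep force;python3 -c "$T"
python3 -m jog '[[[1,0,0,0,0,0,0]]]'| grep force;python3 -c "$T"
python3 look.py w10; python3 - <<'E'
from h import *
z=np.load("w10.npz"); p=z["p"]; i={k:z[k] for k in("mtx","k1","rvec","tvec")}; i["k1"]=float(i["k1"])
for m,a,c in blobs(p,"red",150):
    v,u=np.nonzero(m); print(c,rect(onplane(np.c_[u,v],i,.1655)[:,:2]))
E
```

```text
force: [-3.1, -1.2, 7.4]
grip_force: 61.1
[-0.4   0.98  1.04] 0.9522022566288789
force: [-5.3, -2.1, 8.5]
grip_force: 60.0
[-0.36  1.54 -0.01] 1.0040803808332353
force: [-5.3, 0.7, 8.1]
grip_force: 60.0
[-0.29  1.34 -0.32] 1.004650465667066
tcp [0.6895 0.0298 0.1384] y-ang -57.2 zax [ 0. -0. -1.] q6 1.005
[321.52720998 212.41943191] (array([0.7097, 0.0422]), array([0.0589, 0.0172]), 32.2)
[320.89813908 316.87071499] (array([0.6604, 0.0109]), array([0.0203, 0.0168]), 33.5)
```

```bash
python3 -m jog '[[[1,0,0,0.002,0,0,0.04],[1,0,0,0.006,0,0,0.02],[1,0,0,0.01,0,0,0],[1,0,0,0.02,0,0,0],[1,0,0,0.03,0,0,0],[1,0,0,0.03,0,0,0],[1,0,0,0.03,0,0,0],[1,-0.02,-0.013,0,0,0,0],[1,-0.02,-0.013,0,0,0,0],[1,-0.015,-0.010,0,0,0,0],[1,0,0,0,0,0,0],[1,0,0,0,0,0,0]]]'
python3 look.py w11; python3 - <<'E'
from h import *
z=np.load("w11.npz"); p=z["p"]; i={k:z[k] for k in("mtx","k1","rvec","tvec")}; i["k1"]=float(i["k1"])
u,v=project([[.689,.030,.03]],i)[0].astype(int); print(u,v)
for m,a,c in blobs(p,"red",150):
    vv,uu=np.nonzero(m); print(c,rect(onplane(np.c_[uu,vv],i,manip.observe()["eef_pos"][2]+.027)[:,:2]))
cv2.imwrite("pics/nut2.png",cv2.resize(p[v-40:v+40,u-50:u+50,::-1],None,fx=7,fy=7,interpolation=cv2.INTER_CUBIC))
E
```

```text
time_s: 22.5
eef_pos: [0.6348, -0.006, 0.2663]
eef_rot: [0.95, 0.312, 0.001, 0.0]
force: [1.3, 0.1, -2.2]
opening: 0.0176
grip_force: 60.0
tcp [ 0.6348 -0.006   0.2663] y-ang -53.7 zax [ 0.002  0.    -1.   ] q6 0.887
323 126
[321.29968288 212.39244186] (array([0.6539, 0.0077]), array([0.0592, 0.017 ]), 37.1)
[321.10079051 316.8784585 ] (array([ 0.6067, -0.027 ]), array([0.0202, 0.0167]), 36.3)
```

View pics/nut2.png

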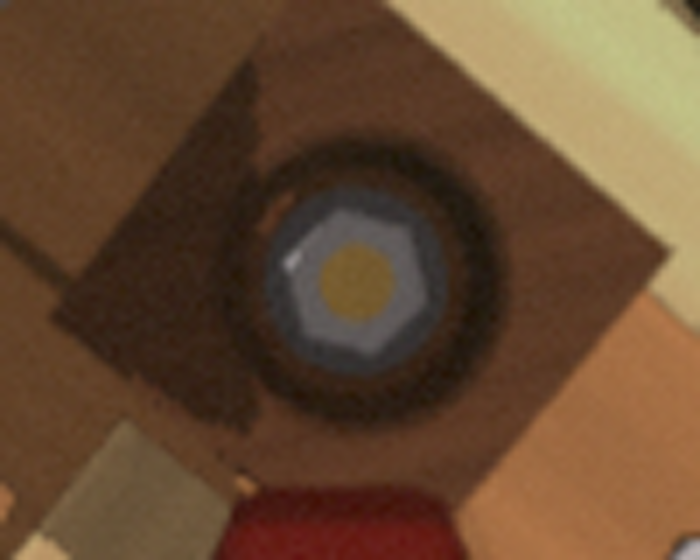

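The nut shows at crop (355,283), with vertices near (343,207) and (370,355).

```bash
python3 - <<'E'
from h import *
z=np.load("w11.npz"); i={k:z[k] for k in("mtx","k1","rvec","tvec")}; i["k1"]=float(i["k1"])
V=np.array([(343,207),(408,225),(430,285),(370,355),(302,337),(283,268)],float); uv=(V+.5)/7-.5+[273,86]
q=onplane(uv,i,.03)[:,:2]; c=q.mean(0); a=np.degrees(np.arctan2(*(q-c).T[::-1])); print(c,np.linalg.norm(q-c,axis=1).round(4),((a+30)%60).round(1),np.degrees(np.angle(np.exp(1j*np.radians(6*(a+30))).mean())/6)%60)
E
python3 keyline.py
```

```text
[0.68992616 0.03028085] [0.0136 0.0141 0.0141 0.0143 0.0148 0.014 ] [16.8 22.  32.4 17.3 22.2 27.4] 22.853287505623932
scene -0.13 41 [ 0.0131  0.0033 -0.1163] [0.01  0.03  0.014]
scene -0.105 110 [ 0.0084  0.0044 -0.0922] [0.035 0.034 0.018]
scene -0.075 8 [ 0.0076  0.0053 -0.0729] [0.007 0.013 0.007]
scene -0.045 27 [ 0.0063  0.0032 -0.0377] [0.012 0.03  0.014]
scene -0.02 17 [ 0.0068  0.0025 -0.0121] [0.006 0.011 0.018]
side -0.13 30 [-0.0086 -0.0121 -0.1154] [0.031 0.027 0.013]
side -0.105 78 [-0.0055 -0.0075 -0.0915] [0.035 0.037 0.019]
side -0.075 8 [-0.0067 -0.0077 -0.0701] [0.01  0.011 0.008]
side -0.045 11 [-0.0054 -0.0066 -0.0414] [0.014 0.026 0.014]
```

The nut ended at 23° mod 60, while the stop should be near 2°. The socket slipped over a corner at about 1 N·m and the recoil pushed the nut back about 20°. I'll put the key back on and retighten gently, stopping at a lower torque.

```bash
python3 -m jog '[[[1,0.02,0.013,0,0,0,-0.08],[1,0.02,0.013,0,0,0,-0.08],[1,0.0145,0.0097,0,0,0,-0.076],[1,0,0,0,0,0,0],[1,0,0,-0.03,0,0,0],[1,0,0,-0.03,0,0,0],[1,0,0,-0.03,0,0,0],[1,0,0,-0.015,0,0,0],[1,0,0,0,0,0,0],[1,0,0,0,0,0,0]]]'; python3 -m jog '[[[1,0,0,-0.005,0,0,0],[1,0,0,-0.005,0,0,0],[1,0,0,-0.005,0,0,0],[1,0,0,0,0,0,0]]]'
```

```text
time_s: 23.65
eef_pos: [0.6895, 0.0296, 0.1616]
eef_rot: [0.98, 0.198, 0.001, 0.0]
force: [-0.3, 1.1, -2.8]
opening: 0.0175
grip_force: 60.0
time_s: 24.05
eef_pos: [0.6888, 0.0297, 0.1444]
eef_rot: [0.98, 0.198, -0.0, -0.0]
force: [0.6, 0.6, -3.3]
opening: 0.0177
grip_force: 60.0
```

```bash
T='from h import *;s=manip.observe();print(np.round(s["wrist_torque"],2),s["q"][5],s["force"])'
python3 -m jog '[[[1,0,0,-0.004,0,0,0],[1,0,0,-0.002,0,0,0],[1,0,0,0,0,0,0]]]'; python3 -c "$T"
python3 -m jog '[[[1,0,0,0,0,0,-0.05],[1,0,0,0,0,0,-0.05],[1,0,0,0,0,0,-0.05],[1,0,0,0,0,0,0]]]'>/dev/null;python3 -c "$T"
python3 -m jog '[[[1,0,0,0,0,0,-0.05],[1,0,0,0,0,0,-0.05]]]'>/dev/null;python3 -c "$T"
```

```text
time_s: 24.35
eef_pos: [0.689, 0.0297, 0.1387]
eef_rot: [0.98, 0.198, -0.0, -0.0]
force: [0.5, -1.0, -3.0]
opening: 0.0177
grip_force: 60.0
[-0.09  0.14  0.  ] 1.177996464982499 [ 0.48316695 -0.99730772 -2.96630921]
[-0.12  0.46  0.07] 1.3289379745821366 [-0.44912231 -0.26712944 -2.74671658]
[-0.05  0.77  0.16] 1.4281445090025806 [-2.40516406 -1.53943381 -3.22586372]
```

```bash
T='from h import *;s=manip.observe();print(np.round(s["wrist_torque"],2),round(s["q"][5],3))'
python3 -m jog '[[[1,0,0,0,0,0,-0.05],[1,0,0,0,0,0,-0.05],[1,0,0,0,0,0,-0.04]]]'>/dev/null;python3 -c "$T"
python3 -m jog '[[[1,0,0,0,0,0,-0.03]]]'>/dev/null;python3 -c "$T"
python3 -m jog '[[[1,0,0,0,0,0,-0.03]]]'>/dev/null;python3 -c "$T"
python3 -m jog '[[[1,0,0,0,0,0,-0.03]]]'>/dev/null;python3 -c "$T"
python3 -m jog '[[[1,0,0,0,0,0,-0.03]]]'>/dev/null;python3 -c "$T"
```

```text
[-0.01  0.74  0.22] 1.568
[-0.05  0.79  0.14] 1.598
[-0.02  0.77  0.15] 1.627
[0.02 0.79 0.12] 1.657
[0.01 0.79 0.14] 1.687
```

```bash
T='from h import *;s=manip.observe();print(np.round(s["wrist_torque"],2),round(s["q"][5],3))'
python3 -m jog '[[[1,0,0,0,0,0,-0.03]]]'>/dev/null;python3 -c "$T"
python3 -m jog '[[[1,0,0,0,0,0,-0.03]]]'>/dev/null;python3 -c "$T"
python3 -m jog '[[[1,0,0,0,0,0,-0.02]]]'>/dev/null;python3 -c "$T"
```

```text
[0.05 0.85 0.16] 1.717
[0.05 0.91 0.21] 1.747
[0.06 0.88 0.16] 1.768
```

```bash
T='from h import *;s=manip.observe();print(np.round(s["wrist_torque"],2),round(s["q"][5],3))'
python3 -m jog '[[[1,0,0,0,0,0,-0.03]]]'>/dev/null;python3 -c "$T"
python3 -m jog '[[[1,0,0,0,0,0,-0.03]]]'>/dev/null;python3 -c "$T"
python3 -m jog '[[[1,0,0,0,0,0,-0.02]]]'>/dev/null;python3 -c "$T"
```

```text
[0.1  0.93 0.39] 1.798
[0.09 0.88 0.47] 1.828
[0.11 0.88 0.62] 1.848
```

The torque is rising to 0.62 N·m, so the nut is at its stop. I'll hold, back off within the play, lift, and check the nut angle.

```bash
python3 -m jog '[[[1,0,0,0,0,0,0],[1,0,0,0,0,0,0]]]' | grep time; python3 -c 'from h import *;s=manip.observe();print(np.round(s["wrist_torque"],2),round(s["q"][5],3))'
python3 -m jog '[[[1,0,0,0,0,0,0.05],[1,0,0,0,0,0,0.05],[1,0,0,0,0,0,0.05],[1,0,0,0.01,0,0,0.02],[1,0,0,0.02,0,0,0],[1,0,0,0.03,0,0,0],[1,0,0,0.03,0,0,0],[1,0,0,0.03,0,0,0],[1,0,0,0.01,0,0,0]]]'
python3 -m jog '[[[1,-0.02,0.002,0,0,0,0],[1,-0.02,0.002,0,0,0,0],[1,-0.025,0.002,0,0,0,0],[1,0,0,0,0,0,0],[1,0,0,0,0,0,0]]]'
python3 look.py w12; python3 - <<'E'
from h import *
z=np.load("w12.npz"); p=z["p"]; i={k:z[k] for k in("mtx","k1","rvec","tvec")}; i["k1"]=float(i["k1"])
u,v=project([[.689,.030,.03]],i)[0].astype(int); print(u,v)
cv2.imwrite("pics/nut3.png",cv2.resize(p[v-40:v+40,u-50:u+50,::-1],None,fx=7,fy=7,interpolation=cv2.INTER_CUBIC))
E
```

```text
time_s: 26.45
[0.11 0.98 0.57] 1.847
time_s: 27.35
eef_pos: [0.69, 0.0296, 0.2741]
eef_rot: [0.999, -0.051, 0.003, -0.0]
force: [-0.0, -0.1, -2.8]
opening: 0.0175
grip_force: 60.0
time_s: 27.85
eef_pos: [0.6241, 0.0356, 0.2693]
eef_rot: [0.999, -0.051, 0.0, 0.0]
force: [-0.1, -0.7, -3.3]
opening: 0.0178
grip_force: 60.0
tcp [0.6241 0.0356 0.2693] y-ang -95.8 zax [ 0.001 -0.    -1.   ] q6 1.688
320 126
```

View pics/nut3.png

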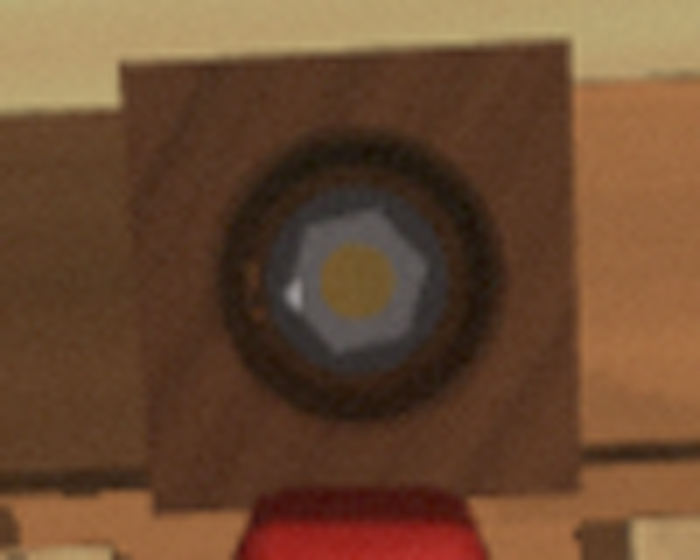

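```bash
cat > hexang.py <<'E'
from h import *
import sys
for name in sys.argv[1:]:
    z=np.load(name+".npz"); p,d=z["p"],z["d"]; i={k:z[k] for k in("mtx","k1","rvec","tvec")}; i["k1"]=float(i["k1"])
    C=cloud(d,i); hz=hsv(p).astype(int)
    n=(C[...,2]>.026)&(C[...,2]<.045)&(np.hypot(C[...,0]-.689,C[...,1]-.030)<.018); c=C[n][:,:2].mean(0)
    # resample nut plane to a world-aligned 0.2 mm grid, unwrap radially
    for zc in (.030,):
        th=np.radians(np.arange(0,360,2)); r=np.arange(.006,.020,.0002)
        out=[]
        for k in range(3):
            X=np.array([[c[0]+a*np.cos(t),c[1]+a*np.sin(t),zc] for t in th for a in r]); uv=project(X,i).astype(np.float32).reshape(len(th),len(r),2)
            g=cv2.remap(p,uv[...,0],uv[...,1],cv2.INTER_CUBIC).astype(float).mean(2)
            g=cv2.GaussianBlur(g,(5,3),0); dg=np.diff(g,axis=1); sel=r[:-1]>.0095; e=r[:-1][sel][dg[:,sel].argmin(1)]
            c=c+np.array([(e*np.cos(th)).mean(),(e*np.sin(th)).mean()])*1.0
        F=(e*np.exp(-6j*th)).sum(); ph=np.degrees(np.angle(F))  # r max at vertex: 6*tv=-ph
        print(name,"c",c.round(4),"r",e.min().round(4),e.max().round(4),"flat",round((-ph/6+30)%60,1),"amp",round(abs(F)/len(th)*2*1000,2))
        # dist-based depth mask phase
        q=C[n][:,:2]-c; 
E
python3 hexang.py w4 w11 w12
```

```text
w4 c [0.6894 0.0302] r 0.0118 0.014 flat 29.7 amp 0.61
w11 c [0.6897 0.0302] r 0.0116 0.014 flat 20.9 amp 0.71
w12 c [0.6896 0.03  ] r 0.0116 0.0142 flat 8.0 amp 0.73
```

```bash
python3 - <<'E'
from h import *
for n,h in [("w10",.1384),("w11",.2663),("w12",.2693)]:
    z=np.load(n+".npz"); p=z["p"]; i={k:z[k] for k in("mtx","k1","rvec","tvec")}; i["k1"]=float(i["k1"])
    for m,a,c in blobs(p,"red",150):
        vv,uu=np.nonzero(m); print(n,c.round(1),rect(onplane(np.c_[uu,vv],i,h+.027)[:,:2]))
E
```

```text
w10 [321.5 212.4] (array([0.7096, 0.0422]), array([0.059 , 0.0173]), 32.2)
w10 [320.9 316.9] (array([0.6603, 0.0109]), array([0.0203, 0.0168]), 33.5)
w11 [321.3 212.4] (array([0.654 , 0.0077]), array([0.059, 0.017]), 37.1)
w11 [321.1 316.9] (array([ 0.607 , -0.0268]), array([0.0201, 0.0166]), 36.3)
w12 [321.2 212. ] (array([0.6478, 0.0332]), array([0.059 , 0.0173]), -6.4)
w12 [321.2 317.4] (array([0.5894, 0.0394]), array([0.0195, 0.0166]), -5.8)
```

```bash
T='from h import *;s=manip.observe();print(np.round(s["wrist_torque"],2),round(s["q"][5],3),np.round(s["force"],1),np.round(s["eef_pos"],4))'
python3 -m jog '[[[1,0.022,-0.002,0,0,0,0.08],[1,0.022,-0.002,0,0,0,0.08],[1,0.021,-0.002,0,0,0,0.08],[1,0,0,0,0,0,0],[1,0,0,-0.03,0,0,0],[1,0,0,-0.03,0,0,0],[1,0,0,-0.03,0,0,0],[1,0,0,-0.015,0,0,0],[1,0,0,0,0,0,0],[1,0,0,0,0,0,0]]]'; python3 -c "$T"; python3 -m jog '[[[1,0,0,-0.005,0,0,0],[1,0,0,-0.005,0,0,0],[1,0,0,-0.005,0,0,0],[1,0,0,0,0,0,0]]]' >/dev/null; python3 -c "$T"
```

```text
time_s: 28.9
eef_pos: [0.6895, 0.0296, 0.1654]
eef_rot: [0.998, 0.069, 0.001, 0.0]
force: [0.1, 0.1, -2.2]
opening: 0.0174
grip_force: 60.0
[-0.08  0.12 -0.03] 1.438 [ 0.1  0.1 -2.2] [0.6895 0.0296 0.1654]
[-0.06  0.15  0.02] 1.438 [-0.1 -0.3 -3.6] [0.6888 0.0296 0.1484]
```

```bash
T='from h import *;s=manip.observe();print(np.round(s["wrist_torque"],2),round(s["q"][5],3),np.round(s["force"],1),np.round(s["eef_pos"],4))'
python3 -m jog '[[[1,0,0,-0.005,0,0,0],[1,0,0,-0.004,0,0,0],[1,0,0,-0.001,0,0,0],[1,0,0,0,0,0,0]]]' >/dev/null; python3 -c "$T"
python3 -m jog '[[[1,0,0,0,0,0,-0.04],[1,0,0,0,0,0,-0.04],[1,0,0,0,0,0,-0.04]]]'>/dev/null;python3 -c "$T"
python3 -m jog '[[[1,0,0,0,0,0,-0.03],[1,0,0,0,0,0,0]]]'>/dev/null;python3 -c "$T"
python3 -m jog '[[[1,0,0,0,0,0,-0.03],[1,0,0,0,0,0,0]]]'>/dev/null;python3 -c "$T"
python3 -m jog '[[[1,0,0,0,0,0,-0.03],[1,0,0,0,0,0,0]]]'>/dev/null;python3 -c "$T"
```

```text
[-0.01  0.12 -0.02] 1.438 [-0.4  0.3 -3.3] [0.689  0.0297 0.139 ]
[-0.1   0.61  0.01] 1.56 [-1.3 -0.7 -3.3] [0.689  0.0296 0.1393]
[-0.05  0.67 -0.05] 1.589 [-0.9  0.6 -2.5] [0.689  0.0296 0.1393]
[0.02 0.79 0.03] 1.618 [-1.5  0.3 -2.9] [0.689  0.0297 0.1393]
[0.05 0.9  0.01] 1.647 [-2.8  0.9 -2.5] [0.689  0.0297 0.1392]
```

```bash
T='from h import *;s=manip.observe();print(np.round(s["wrist_torque"],2),round(s["q"][5],3),np.round(s["force"],1))'
python3 -m jog '[[[1,0,0,0,0,0,-0.03],[1,0,0,0,0,0,0]]]'>/dev/null;python3 -c "$T"
python3 -m jog '[[[1,0,0,0,0,0,-0.03],[1,0,0,0,0,0,0]]]'>/dev/null;python3 -c "$T"
python3 -m jog '[[[1,0,0,0,0,0,-0.03],[1,0,0,0,0,0,0]]]'>/dev/null;python3 -c "$T"
python3 -m jog '[[[1,0,0,0,0,0,-0.02],[1,0,0,0,0,0,0]]]'>/dev/null;python3 -c "$T"
```

```text
[0.07 0.95 0.05] 1.677 [-2.7 -0.1 -3. ]
[0.08 1.03 0.13] 1.707 [-3.   0.2 -2.4]
[0.04 0.96 0.12] 1.737 [-2.9  0.4 -2.7]
[0.07 1.07 0.14] 1.758 [-4.3 -0.3 -2.4]
```

```bash
T='from h import *;s=manip.observe();print(np.round(s["wrist_torque"],2),round(s["q"][5],3),np.round(s["force"],1))'
python3 -m jog '[[[1,0,0,0,0,0,-0.02],[1,0,0,0,0,0,0]]]'>/dev/null;python3 -c "$T"
python3 -m jog '[[[1,0,0,0,0,0,-0.02],[1,0,0,0,0,0,0]]]'>/dev/null;python3 -c "$T"
python3 -m jog '[[[1,0,0,0,0,0,-0.02],[1,0,0,0,0,0,0]]]'>/dev/null;python3 -c "$T"
```

```text
[0.12 1.06 0.21] 1.779 [-3.1 -0.1 -1.5]
[0.16 1.11 0.39] 1.799 [-3.1  0.8 -2.3]
[0.11 1.14 0.35] 1.819 [-3.7  0.5 -2. ]
```

```bash
python3 -m jog '[[[1,0,0,0.004,0,0,0.015],[1,0,0,0.008,0,0,0],[1,0,0,0.01,0,0,0],[1,0,0,0.02,0,0,0],[1,0,0,0.03,0,0,0],[1,0,0,0.03,0,0,0],[1,0,0,0.03,0,0,0],[1,-0.025,0.002,0,0,0,0],[1,-0.025,0.002,0,0,0,0],[1,-0.015,0.002,0,0,0,0],[1,0,0,0,0,0,0],[1,0,0,0,0,0,0]]]'
python3 look.py w13; python3 hexang.py w13
```

```text
time_s: 33.2
eef_pos: [0.6247, 0.0355, 0.2734]
eef_rot: [0.994, -0.113, 0.002, -0.0]
force: [-0.4, -0.5, -2.4]
opening: 0.0175
grip_force: 60.0
tcp [0.6247 0.0355 0.2734] y-ang -103.0 zax [ 0.003 -0.    -1.   ] q6 1.813
w13 c [0.6896 0.03  ] r 0.0116 0.0138 flat 1.7 amp 0.66
```

The nut is now at 1.7°, matching both stop estimates, so it is tight. Next I'll take the key to the stand, looking at the hole first.

```bash
python3 -m jog '[[[1,-0.0147,0.0346,0,0,0,0],[1,-0.0147,0.0346,0,0,0,0],[1,-0.0147,0.0346,0,0,0,0],[1,-0.0147,0.0346,0,0,0,0],[1,-0.0147,0.0346,0,0,0,0],[1,-0.0147,0.0346,0,0,0,0],[1,-0.0147,0.0346,0,0,0,0],[1,-0.0147,0.0346,0,0,0,0],[1,0,0,0,0,0,0],[1,0,0,0,0,0,0]]]'
python3 look.py w14; python3 - <<'E'
from h import *
z=np.load("w14.npz"); p,d=z["p"],z["d"]; i={k:z[k] for k in("mtx","k1","rvec","tvec")}; i["k1"]=float(i["k1"]); C=cloud(d,i)
m=(abs(C[...,2]-.075)<.007)&(np.hypot(C[...,0]-.571,C[...,1]-.297)<.07); P=C[m]; print(len(P),P.mean(0),rect(P[:,:2]))
cs,hi=cv2.findContours(m.astype(np.uint8),cv2.RETR_CCOMP,cv2.CHAIN_APPROX_NONE)
for c,h in zip(cs,hi[0]):
    if h[3]>=0 and len(c)>30:
        q=onplane(c.reshape(-1,2),i,.075)[:,:2]; print("hole",cv2.minEnclosingCircle(q.astype(np.float32)),q.mean(0))
f=(C[...,2]<.03)&(np.hypot(C[...,0]-.571,C[...,1]-.297)<.02); print("floor",f.sum(),C[f].mean(0))
E
python3 keyline.py
```

```text
time_s: 34.25
eef_pos: [0.5068, 0.3132, 0.2714]
eef_rot: [0.994, -0.112, 0.0, 0.0]
force: [-0.0, 0.1, -3.6]
opening: 0.0176
grip_force: 60.0
tcp [0.5068 0.3132 0.2714] y-ang -102.9 zax [ 0. -0. -1.] q6 2.306
3355 [0.57616788 0.29776291 0.07578952] (array([0.5713, 0.2992]), array([0.0802, 0.08  ]), -67.5)
hole ((0.5718590021133423, 0.2992197573184967), 0.021994605660438538) [0.57171203 0.29926771]
floor 638 [0.57107486 0.2968122  0.00648606]
scene -0.13 46 [ 0.0144 -0.0019 -0.1161] [0.023 0.036 0.013]
scene -0.105 104 [ 0.0091 -0.0011 -0.0925] [0.034 0.035 0.019]
scene -0.075 14 [ 0.0079  0.0026 -0.0705] [0.007 0.014 0.011]
scene -0.045 23 [ 0.0077 -0.001  -0.0409] [0.022 0.023 0.012]
side -0.13 25 [-0.0063 -0.0168 -0.1162] [0.03  0.028 0.015]
side -0.105 70 [-0.0032 -0.0116 -0.0925] [0.035 0.035 0.019]
side -0.075 9 [-0.001  -0.0076 -0.0713] [0.013 0.012 0.009]
side -0.045 22 [-0.0017 -0.0095 -0.0385] [0.021 0.031 0.015]
side -0.02 20 [-0.0006 -0.0098 -0.0127] [0.015 0.015 0.019]
```

```bash
python3 -m jog '[[[1,0.022,-0.005,0,0,0,0],[1,0.022,-0.005,0,0,0,0],[1,0.02,-0.004,0,0,0,0],[1,0,0,-0.02,0,0,0],[1,0,0,-0.03,0,0,0],[1,0,0,-0.02,0,0,0],[1,0,0,-0.01,0,0,0],[1,0,0,0,0,0,0]]]'; python3 -m jog '[[[1,0,0,-0.01,0,0,0],[1,0,0,-0.02,0,0,0],[1,0,0,-0.02,0,0,0],[1,0,0,-0.008,0,0,0],[1,0,0,-0.003,0,0,0],[1,0,0,0,0,0,0]]]'
```

```text
time_s: 35.2
eef_pos: [0.5705, 0.2976, 0.1901]
eef_rot: [0.994, -0.113, -0.001, 0.0]
force: [0.3, -0.1, -2.4]
opening: 0.0171
grip_force: 60.0
time_s: 35.8
eef_pos: [0.5708, 0.2986, 0.1309]
eef_rot: [0.994, -0.113, 0.0, -0.0]
force: [-0.4, 0.5, -3.1]
opening: 0.0177
grip_force: 60.0
```

```bash
python3 -m jog '[[[1,0,0,-0.0025,0,0,0],[1,0,0,0,0,0,0],[0,0,0,0,0,0,0],[0,0,0,0,0,0,0],[0,0,0,0,0,0,0],[0,0,0,0,0,0,0],[-0.1,0,0,0,0,0,0],[-0.1,0,0,0.03,0,0,0],[-0.1,0,0,0.04,0,0,0],[-0.1,0,0,0.04,0,0,0],[-0.1,0,0,0.02,0,0,0],[-0.1,0,0,0,0,0,0]]]'
python3 look.py w15 red; python3 - <<'E'
from h import *
for n in ["scene","side"]:
    p,d,i=grab(n); C=cloud(d,i); cv2.imwrite(f"pics/{n}2.png",p[:,:,::-1])
    for col in ["red","yellow","green"]:
        for m,a,c in blobs(p,col):
            P=C[m]; P=P[~np.isnan(P[:,0])]
            if len(P)<10 or P[:,0].mean()<.4: continue
            zt=np.percentile(P[:,2],85); print(n,col,a,c.round(),zt.round(3),rect(P[P[:,2]>zt-.008][:,:2]))
E
```

```text
time_s: 37.0
eef_pos: [0.5712, 0.2988, 0.2615]
eef_rot: [0.994, -0.113, 0.002, -0.001]
force: [1.0, 0.6, 0.1]
opening: 0.0509
grip_force: 0.0
tcp [0.5712 0.2988 0.2615] y-ang -103.0 zax [ 0.005  0.002 -1.   ] q6 2.239
red 1735 [321. 192.] ztop 0.1554 (array([0.5732, 0.2986]), array([0.0987, 0.0164]), -13.4)
scene red 144 [431. 238.] 0.155 (array([0.5735, 0.2999]), array([0.0964, 0.0129]), -12.7)
scene yellow 139 [235. 216.] 0.03 (array([ 0.4811, -0.3025]), array([0.0959, 0.0238]), -0.5)
scene yellow 44 [206. 263.] 0.125 (array([ 0.7373, -0.2874]), array([0.0173, 0.0096]), 66.1)
scene green 142 [205. 212.] 0.03 (array([ 0.4791, -0.4048]), array([0.0808, 0.0225]), -11.5)
side red 150 [253. 144.] 0.155 (array([0.5691, 0.2959]), array([0.0954, 0.0211]), -12.1)
side yellow 52 [415. 218.] 0.126 (array([ 0.7206, -0.2992]), array([0.0263, 0.0101]), -9.5)
side yellow 235 [363. 283.] 0.031 (array([ 0.4791, -0.3078]), array([0.0951, 0.0259]), -2.4)
side green 260 [390. 306.] 0.03 (array([ 0.4768, -0.4136]), array([0.0898, 0.0249]), -12.2)
```

View pics/scene2.png

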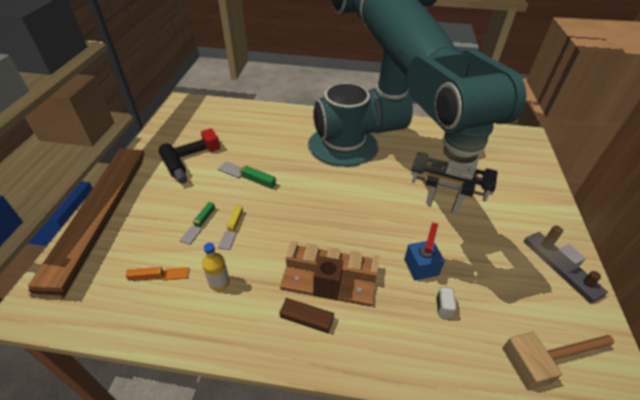

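The red bar (431,238) stands down in the blue stand at top height 0.155, so the key is home. Both chisels, yellow (235,216) and green (205,212), are undisturbed. I'll go over the yellow one now.

```bash
python3 -m jog '[[[-0.1,-0.005,-0.046,0,0,0,0.035],[-0.1,-0.005,-0.046,0,0,0,0.035],[-0.1,-0.005,-0.046,0,0,0,0.035],[-0.1,-0.005,-0.046,0,0,0,0.035],[-0.1,-0.005,-0.046,0,0,0,0.035],[-0.1,-0.005,-0.046,0,0,0,0.035],[-0.1,-0.005,-0.046,0,0,0,0],[-0.1,-0.005,-0.046,0,0,0,0],[-0.1,-0.005,-0.046,0,0,0,0],[-0.1,-0.005,-0.046,0,0,0,0],[-0.1,-0.005,-0.046,0,0,0,0],[-0.1,-0.005,-0.046,0,0,0,0]]]'; python3 -m jog '[[[-0.1,-0.001,-0.046,-0.02,0,0,0],[-0.1,0,-0.007,-0.02,0,0,0],[-0.1,0,0,0,0,0,0],[-0.1,0,0,0,0,0,0]]]'
python3 look.py w16 yellow green; cat > chis.py <<'E'
from h import *
import sys
name,col=sys.argv[1:3]
z=np.load(name+".npz"); p,d=z["p"],z["d"]; i={k:z[k] for k in("mtx","k1","rvec","tvec")}; i["k1"]=float(i["k1"]); C=cloud(d,i)
m=max((b for b in blobs(p,col,150)),key=lambda b:b[1] if len(sys.argv)<4 else 1)[0]
T=m&(C[...,2]>.022)&(C[...,2]<.034); v,u=np.nonzero(T); c,s,t=rect(onplane(np.c_[u,v],i,.028)[:,:2]); print("handle top",c,s,t)
e=np.array([np.cos(np.radians(t)),np.sin(np.radians(t))]); n=np.array([-e[1],e[0]])
Q=C[...,:2]-c; a=Q@e; b=Q@n
B=(C[...,2]>.0015)&(C[...,2]<.009)&(abs(b)<.026)&(a>.045)&(a<.14)&(hsv(p)[...,1]<60)
v,u=np.nonzero(B); r=rect(onplane(np.c_[u,v],i,.005)[:,:2]); print("blade",B.sum(),r)
d_=r[0]-c; print("line ang",np.degrees(np.arctan2(d_[1],d_[0])).round(1),"dist",np.linalg.norm(d_).round(4),"shoulder",(c+.05*e).round(4),"grasp -20",(c+.03*e).round(4))
E
python3 chis.py w16 yellow
```

```text
time_s: 38.35
eef_pos: [0.5096, -0.2552, 0.256]
eef_rot: [1.0, -0.008, -0.001, -0.001]
force: [1.7, -0.7, 0.8]
opening: 0.0509
grip_force: 0.0
time_s: 38.75
eef_pos: [0.5092, -0.3058, 0.217]
eef_rot: [1.0, -0.008, -0.001, -0.001]
force: [0.0, 0.7, 0.7]
opening: 0.0511
grip_force: 0.0
tcp [ 0.5092 -0.3058  0.217 ] y-ang -90.9 zax [-0.002  0.001 -1.   ] q6 1.003
yellow 1150 [323. 203.] ztop 0.0295 (array([ 0.4792, -0.3074]), array([0.089 , 0.0204]), -1.2)
green 1104 [406. 202.] ztop 0.0295 (array([ 0.4791, -0.4099]), array([0.0887, 0.022 ]), -11.5)
green 782 [288. 326.] ztop 0.0375 (array([ 0.3036, -0.2509]), array([0.0638, 0.0153]), 85.0)
handle top [ 0.4792 -0.3074] [0.0886 0.0203] -1.3
blade 1736 (array([ 0.5679, -0.3075]), array([0.0704, 0.0378]), -0.2)
line ang -0.1 dist 0.0887 shoulder [ 0.5292 -0.3085] grasp -20 [ 0.5092 -0.3081]
```

View pics/w16.png

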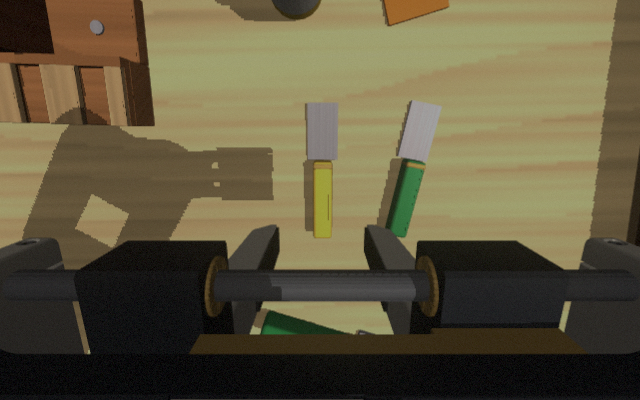

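The crop shows the yellow chisel at (322,190) with its blade up (away from the robot), and the small green one at (410,180). I'll grasp the yellow.

```bash
python3 -m jog '[[[-0.1,0.0035,-0.0015,-0.04,0,0,0],[-0.1,0,0,-0.05,0,0,0],[-0.1,0,0,-0.05,0,0,0],[-0.1,0,0,-0.04,0,0,0],[-0.1,0,0,-0.025,0,0,0],[-0.1,0,0,-0.0085,0,0,0],[-0.1,0,0,0,0,0,0],[1,0,0,0,0,0,0],[1,0,0,0,0,0,0],[1,0,0,0,0,0,0],[1,0,0,0,0,0,0],[1,0,0,0,0,0,0]]]' 50; python3 -m jog '[[[1,0,0,0,0,0,0],[1,0,0,0,0,0,0],[1,0,0,0.02,0,0,0],[1,0,0,0.04,0,0,0],[1,0,0,0.04,0,0,0],[1,0,0,0.02,0,0,0],[1,0,0,0,0,0,0]]]'
```

```text
time_s: 40.0
eef_pos: [0.5134, -0.3081, 0.0052]
eef_rot: [1.0, -0.008, 0.0, 0.0]
force: [-0.5, 0.4, 6.7]
opening: 0.0235
grip_force: 50.0
time_s: 40.7
eef_pos: [0.514, -0.3086, 0.1276]
eef_rot: [1.0, -0.008, 0.002, 0.001]
force: [1.2, 0.5, -2.2]
opening: 0.0236
grip_force: 50.0
```

```bash
python3 -m jog '[[[1,-0.0047,0.0426,0,0,0,-0.005],[1,-0.0047,0.0426,0,0,0,-0.005],[1,-0.0047,0.0426,0,0,0,-0.005],[1,-0.0047,0.0426,0,0,0,-0.005],[1,-0.0047,0.0426,0,0,0,-0.005],[1,-0.0047,0.0426,0,0,0,-0.005],[1,-0.0047,0.0426,0,0,0,-0.005],[1,-0.0047,0.0426,0,0,0,-0.002],[1,-0.0047,0.0426,0,0,0,0],[1,0,0,0,0,0,0],[1,0,0,0,0,0,0]]]'
python3 look.py w17; cat > held.py <<'E'
from h import *
import sys
z=np.load(sys.argv[1]+".npz"); p,d=z["p"],z["d"]; i={k:z[k] for k in("mtx","k1","rvec","tvec")}; i["k1"]=float(i["k1"]); C=cloud(d,i)
s=manip.observe(); t=np.array(s["eef_pos"]); T=R.from_quat(s["eef_rot"]).as_matrix(); L=(C-t)@T  # tool frame
m=(L[...,0]>.022)&(L[...,0]<.12)&(abs(L[...,1])<.04)&(abs(L[...,2])<.03); P=L[m]; P=P*[1,1,1]
A=np.c_[P[:,0],P[:,1],np.ones(len(P))]; k=np.linalg.lstsq(A,P[:,2],rcond=None)[0]; print("n",len(P),"blade top plane z_tool slope x,y (deg)",np.degrees(k[:2]).round(2),"z at x=.05",k@[.05,0,1])
v,u=np.nonzero(m); zw=t[2]-(k@[.055,0,1]); W=onplane(np.c_[u,v],i,zw); print("blade world rect",rect(W[:,:2])); Wl=(W-t)@T; print("tool rect",rect(Wl[:,:2]),"xmin,max",Wl[:,0].min().round(4),Wl[:,0].max().round(4))
# rack slots: floor points between z .036-.046 near the front
F=C[(C[...,2]>.035)&(C[...,2]<.045)]; o=np.array([.5846,.0355]); a=np.radians(-3.); e=np.array([np.cos(a),np.sin(a)]); n=np.array([-e[1],e[0]])
X=(F[:,:2]-o)@e; Y=(F[:,:2]-o)@n; g=(X>.02)&(X<.05)&(abs(Y)<.135); h,_=np.histogram(Y[g],np.arange(-.135,.136,.005)); print("floor Y hist",h)
H=C[(C[...,2]>.05)&(C[...,2]<.062)]; X=(H[:,:2]-o)@e; Y=(H[:,:2]-o)@n; g=(X>-.03)&(X<.09)&(abs(Y)<.15); print("top X range",np.percentile(X[g],[1,50,99]).round(4),"Y",np.percentile(Y[g],[.5,99.5]).round(4))
for y0 in (-.099,-.033,.033,.099):
    g=(X>.02)&(X<.05)&(abs(Y-y0)<.033); y=np.sort(Y[g]-y0); 
    if len(y)>20: lo=y[y<0]; hi=y[y>0]; print(y0,"gap",lo.max().round(4) if len(lo) else None,hi.min().round(4) if len(hi) else None)
E
python3 held.py w17
```

```text
time_s: 41.8
eef_pos: [0.4701, 0.0761, 0.1229]
eef_rot: [1.0, -0.026, -0.001, 0.0]
force: [0.2, -0.5, -1.7]
opening: 0.0236
grip_force: 50.0
tcp [0.4701 0.0761 0.1229] y-ang -92.9 zax [-0.002 -0.    -1.   ] q6 1.729
n 8296 blade top plane z_tool slope x,y (deg) [0.1  0.03] z at x=.05 -0.00047974112822474115
blade world rect (array([0.526 , 0.0733]), array([0.0671, 0.038 ]), -2.8)
tool rect (array([ 0.0557, -0.0009]), array([0.0671, 0.038 ]), -0.2) xmin,max 0.0221 0.0893
floor Y hist [  0   0  22 211 210 213 213 204 126   0   0   0   0   0   0   0  74 214
 208 211 205 212 139   0   0   0   0   0   0   0 127 202 209 221 190 222
 127   0   0   0   0   0   0   0 127 212 209 209 207 213  87   0   0   0]
top X range [0.0003 0.018  0.0354] Y [-0.1308  0.1307]
-0.099 gap -0.0142 0.0149
-0.033 gap -0.0148 0.0149
0.033 gap -0.0152 0.0147
0.099 gap -0.0153 0.0141
```

View pics/w17.png

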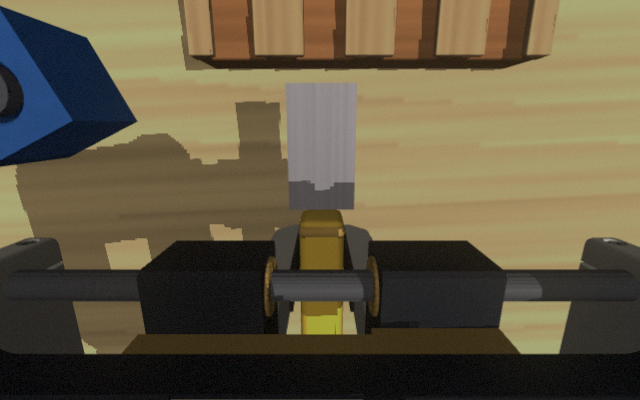

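The held blade at (322,145) is level and straight in front of the third slot gap (322,40). I'll shift 1.7 mm, lower and insert.

```bash
python3 -m jog '[[[1,0,-0.0017,-0.03,0,0,-0.003],[1,0,0,-0.03,0,0,0],[1,0,0,-0.0165,0,0,0],[1,0,0,0,0,0,0],[1,0,0,0,0,0,0]]]'; python3 -m jog '[[[1,0.012,-0.0006,0,0,0,0],[1,0.012,-0.0006,0,0,0,0],[1,0.012,-0.0006,0,0,0,0],[1,0,0,0,0,0,0]]]'
```

```text
time_s: 42.35
eef_pos: [0.4709, 0.0729, 0.048]
eef_rot: [1.0, -0.029, -0.0, 0.0]
force: [-0.4, 0.1, -1.3]
opening: 0.0238
grip_force: 50.0
time_s: 42.75
eef_pos: [0.5084, 0.0719, 0.048]
eef_rot: [1.0, -0.028, 0.0, -0.0]
force: [-0.3, 0.5, -2.2]
opening: 0.0235
grip_force: 50.0
```

```bash
python3 -m jog '[[[1,0.005,-0.0003,-0.0015,0,0,0],[1,0.012,-0.0006,0,0,0,0],[1,0.012,-0.0006,0,0,0,0],[1,0.012,-0.0006,0,0,0,0],[1,0,0,0,0,0,0]]]'; python3 -m jog '[[[1,0.006,-0.0003,0,0,0,0],[1,0.003,0,0,0,0,0],[1,0,0,0,0,0,0]]]'
```

```text
time_s: 43.25
eef_pos: [0.5491, 0.0698, 0.0462]
eef_rot: [1.0, -0.028, 0.0, -0.0]
force: [-0.2, 0.6, -0.6]
opening: 0.0234
grip_force: 50.0
time_s: 43.55
eef_pos: [0.5568, 0.0696, 0.0462]
eef_rot: [1.0, -0.028, -0.0, 0.0]
force: [1.1, -0.6, -1.7]
opening: 0.0239
grip_force: 50.0
```

```bash
for k in 1; do python3 -m jog '[[[1,0.002,0,0,0,0,0],[1,0,0,0,0,0,0]]]' | grep -E "pos|^force"; python3 -m jog '[[[1,0.002,0,0,0,0,0],[1,0,0,0,0,0,0]]]' | grep -E "pos|^force"; python3 -m jog '[[[1,0.002,0,0,0,0,0],[1,0,0,0,0,0,0]]]' | grep -E "pos|^force"; done
```

```text
eef_pos: [0.5572, 0.0696, 0.0458]
force: [-11.4, 0.2, 1.5]
eef_pos: [0.5576, 0.0698, 0.0454]
force: [-26.1, 0.8, 8.4]
eef_pos: [0.5588, 0.0698, 0.045]
force: [-34.0, 1.4, 9.0]
```

Contact with the back stop, force −34 N. I'll relieve it, let go and lift.

```bash
python3 -m jog '[[[1,-0.004,0,0.001,0,0,0],[1,0,0,0,0,0,0],[0,0,0,0,0,0,0],[0,0,0,0,0,0,0],[-0.1,0,0,0,0,0,0],[-0.1,0,0,0,0,0,0],[-0.1,0,0,0,0,0,0],[-0.1,0,0,0.04,0,0,0],[-0.1,0,0,0.05,0,0,0],[-0.1,0,0,0.05,0,0,0],[-0.1,-0.01,0,0.03,0,0,0],[-0.1,0,0,0,0,0,0]]]'
python3 look.py w18 yellow; cat > home.py <<'E'
from h import *
import sys
z=np.load(sys.argv[1]+".npz"); p,d=z["p"],z["d"]; i={k:z[k] for k in("mtx","k1","rvec","tvec")}; i["k1"]=float(i["k1"]); C=cloud(d,i)
y0=float(sys.argv[2]); o=np.array([.5846,.0355]); a=np.radians(-3.); e=np.array([np.cos(a),np.sin(a)]); n=np.array([-e[1],e[0]])
X=(C[...,:2]-o)@e; Y=(C[...,:2]-o)@n-y0
m=(C[...,2]>.058)&(C[...,2]<.075)&(abs(Y)<.03)&(X<0)&(X>-.14); v,u=np.nonzero(m); W=onplane(np.c_[u,v],i,np.median(C[m][:,2]))[:,:2]-o; r=rect(np.c_[W@e,W@n-y0]); print("handle in slot frame",r,"z",np.median(C[m][:,2]), "shoulder x",(W@e).max())
b=(abs(Y)<.019)&(X<.1)&(X>-.02)&(C[...,2]>.03)&(C[...,2]<.056)&(hsv(p)[...,1]<60); print("blade",b.sum(),"x",np.percentile(X[b],[1,99]).round(4),"z",np.median(C[b][:,2]).round(4),"y",np.percentile(Y[b],[1,99]).round(4))
E
python3 home.py w18 .033
```

```text
time_s: 45.35
eef_pos: [0.5496, 0.0698, 0.2226]
eef_rot: [1.0, -0.028, 0.003, -0.0]
force: [0.2, 0.7, -0.0]
opening: 0.0513
grip_force: 0.0
tcp [0.5496 0.0698 0.2226] y-ang -93.2 zax [ 0.007  0.001 -1.   ] q6 1.707
yellow 240 [ 88. 105.] ztop 0.0089 (array([0.6581, 0.3547]), array([0.0202, 0.0172]), -89.5)
yellow 1269 [322. 209.] ztop 0.0663 (array([0.5218, 0.0711]), array([0.0886, 0.0196]), -2.7)
handle in slot frame (array([-0.059 , -0.0004]), array([0.0963, 0.0236]), -0.5) z 0.0645364662069079 shoulder x -0.010871919840142267
blade 1693 x [-0.0098  0.0588] z 0.0475 y [-0.0166  0.016 ]
```

```bash
python3 -m jog '[[[-0.1,-0.0034,-0.0442,0,0,0,-0.013],[-0.1,-0.0034,-0.0442,0,0,0,-0.013],[-0.1,-0.0034,-0.0442,0,0,0,-0.013],[-0.1,-0.0034,-0.0442,0,0,0,-0.013],[-0.1,-0.0034,-0.0442,0,0,0,-0.013],[-0.1,-0.0034,-0.0442,0,0,0,-0.013],[-0.1,-0.0034,-0.0442,0,0,0,-0.013],[-0.1,-0.0034,-0.0442,0,0,0,-0.013],[-0.1,-0.0034,-0.0442,0,0,0,-0.013],[-0.1,-0.0034,-0.0442,0,0,0,-0.013],[-0.1,-0.0034,-0.0442,0,0,0,-0.013],[-0.1,0,0,0,0,0,0]]]'; python3 -m jog '[[[-0.1,0,0,0,0,0,0],[-0.1,0,0,0,0,0,0]]]' >/dev/null
python3 look.py w19 green; python3 chis.py w19 green
```

```text
time_s: 46.6
eef_pos: [0.5099, -0.4206, 0.2143]
eef_rot: [0.995, -0.101, -0.001, -0.001]
force: [1.1, 0.8, -1.0]
opening: 0.0511
grip_force: 0.0
tcp [ 0.5114 -0.4157  0.2163] y-ang -101.4 zax [-0.001  0.001 -1.   ] q6 1.048
green 745 [282. 211.] ztop 0.0294 (array([ 0.4793, -0.3552]), array([0.0882, 0.0229]), -17.7)
handle top [ 0.479  -0.3554] [0.088  0.0233] -18.0
blade 1689 (array([ 0.5635, -0.3817]), array([0.0706, 0.0386]), -17.9)
line ang -17.3 dist 0.0885 shoulder [ 0.5266 -0.3709] grasp -20 [ 0.5075 -0.3647]
```

The green chisel has been knocked aside, to (0.479, −0.355) at −17.8°. I've re-measured it and will grasp it there.

```bash
python3 -m jog '[[[-0.1,-0.0005,0.025,0,0,0,-0.056],[-0.1,0,0.026,0,0,0,-0.056],[-0.1,0,0,0,0,0,0],[-0.1,0,0,0,0,0,0]]]' >/dev/null; python3 look.py w20 green; python3 chis.py w20 green
```

```text
tcp [ 0.5112 -0.3645  0.2177] y-ang -107.7 zax [ 0.001 -0.001 -1.   ] q6 1.219
green 1143 [321. 206.] ztop 0.0295 (array([ 0.4797, -0.3548]), array([0.0882, 0.0217]), -18.1)
handle top [ 0.4796 -0.3548] [0.0877 0.0217] -18.1
blade 1713 (array([ 0.5632, -0.382 ]), array([0.0696, 0.0378]), -18.4)
line ang -18.0 dist 0.0879 shoulder [ 0.5271 -0.3703] grasp -20 [ 0.5081 -0.3641]
```

```bash
python3 -m jog '[[[-0.1,0,0,-0.04,0,0,-0.008],[-0.1,0,0,-0.05,0,0,0],[-0.1,0,0,-0.05,0,0,0],[-0.1,0,0,-0.04,0,0,0],[-0.1,0,0,-0.025,0,0,0],[-0.1,0,0,-0.0077,0,0,0],[-0.1,0,0,0,0,0,0],[1,0,0,0,0,0,0],[1,0,0,0,0,0,0],[1,0,0,0,0,0,0],[1,0,0,0,0,0,0],[1,0,0,0,0,0,0]]]' 50; python3 -m jog '[[[1,0,0,0,0,0,0],[1,0,0,0,0,0,0],[1,0,0,0.02,0,0,0],[1,0,0,0.04,0,0,0],[1,0,0,0.04,0,0,0],[1,0,0,0.02,0,0,0],[1,0,0,0,0,0,0]]]'
```

```text
time_s: 48.5
eef_pos: [0.5111, -0.3658, 0.0055]
eef_rot: [0.987, -0.159, 0.0, 0.0]
force: [-1.5, 0.3, 6.7]
opening: 0.0239
grip_force: 50.0
time_s: 49.2
eef_pos: [0.5118, -0.3663, 0.128]
eef_rot: [0.987, -0.159, 0.002, 0.001]
force: [0.0, 0.2, -1.9]
opening: 0.0237
grip_force: 50.0
```

```bash
python3 -m jog '[[[1,-0.0059,0.0386,0,0,0,0.0334],[1,-0.0059,0.0386,0,0,0,0.0334],[1,-0.0059,0.0386,0,0,0,0.0334],[1,-0.0059,0.0386,0,0,0,0.0334],[1,-0.0059,0.0386,0,0,0,0.0334],[1,-0.0059,0.0386,0,0,0,0.0334],[1,-0.0059,0.0386,0,0,0,0.0334],[1,-0.0059,0.0386,0,0,0,0.0334],[1,0,0,0,0,0,0],[1,0,0,0,0,0,0],[1,0,0,0,0,0,0]]]'
python3 look.py w21; python3 held.py w21; python3 - <<'E'
from h import *
print(R.from_quat(manip.observe()["eef_rot"]).as_matrix()[:,0])
E
```

```text
time_s: 50.3
eef_pos: [0.4634, -0.0573, 0.1237]
eef_rot: [1.0, -0.026, -0.001, 0.0]
force: [-0.0, 0.9, -2.8]
opening: 0.0233
grip_force: 50.0
tcp [ 0.4634 -0.0573  0.1237] y-ang -93.0 zax [-0.001  0.    -1.   ] q6 1.446
n 8333 blade top plane z_tool slope x,y (deg) [0.1 0. ] z at x=.05 -0.00021400280312138317
blade world rect (array([ 0.5193, -0.0601]), array([0.0675, 0.038 ]), -2.7)
tool rect (array([ 0.0559, -0.0004]), array([0.0675, 0.038 ]), -0.3) xmin,max 0.0222 0.0895
floor Y hist [  0   0   0   0 221 205 219 227 197 227  57   0   0   0   0   0   0   3
 212 219 211 210 221 214   6   0   0   0   0   0   0   0   0   0   0   0
   0   0   0   0   0   0   0   0   0   0 174 218 213 214 220 114   0   0]
top X range [-0.0188  0.0179  0.0361] Y [-0.1313  0.1301]
-0.099 gap -0.0153 0.0147
-0.033 gap -0.0152 0.0143
0.033 gap -0.0029 0.0018
0.099 gap -0.0148 0.0137
[ 9.98588016e-01 -5.31136279e-02 -9.57427067e-04]
```

```bash
python3 -m jog '[[[1,0,0,-0.03,0,0,-0.003],[1,0,0,-0.03,0,0,0],[1,0,0,-0.0185,0,0,0],[1,0,0,0,0,0,0],[1,0,0,0,0,0,0]]]'; python3 -m jog '[[[1,0.012,-0.0006,0,0,0,0],[1,0.012,-0.0006,0,0,0,0],[1,0.012,-0.0006,0,0,0,0],[1,0,0,0,0,0,0]]]'
```

```text
time_s: 50.85
eef_pos: [0.4637, -0.0574, 0.0464]
eef_rot: [1.0, -0.028, -0.0, -0.0]
force: [0.2, 0.1, -1.7]
opening: 0.0238
grip_force: 50.0
time_s: 51.25
eef_pos: [0.5013, -0.0587, 0.0464]
eef_rot: [1.0, -0.027, 0.0, 0.0]
force: [0.3, -0.0, -3.5]
opening: 0.0235
grip_force: 50.0
```

```bash
python3 -m jog '[[[1,0.012,-0.0006,0,0,0,0],[1,0.012,-0.0006,0,0,0,0],[1,0.012,-0.0006,0,0,0,0],[1,0.01,-0.0005,0,0,0,0],[1,0,0,0,0,0,0]]]'; python3 -m jog '[[[1,0.002,0,0,0,0,0],[1,0,0,0,0,0,0]]]' | grep -E "pos|^force"; python3 -m jog '[[[1,0.002,0,0,0,0,0],[1,0,0,0,0,0,0]]]' | grep -E "pos|^force"; python3 -m jog '[[[1,0.002,0,0,0,0,0],[1,0,0,0,0,0,0]]]' | grep -E "pos|^force"
```

```text
time_s: 51.75
eef_pos: [0.5467, -0.0609, 0.0459]
eef_rot: [1.0, -0.027, -0.0, -0.0]
force: [-0.9, 0.7, -2.1]
opening: 0.0239
grip_force: 50.0
eef_pos: [0.5475, -0.0609, 0.046]
force: [0.5, -0.3, -2.4]
eef_pos: [0.5496, -0.0609, 0.0462]
force: [-0.5, -0.1, -1.5]
eef_pos: [0.5502, -0.0608, 0.0458]
force: [-13.8, 0.2, 2.4]
```

```bash
python3 -m jog '[[[1,0.002,0,0,0,0,0],[1,0,0,0,0,0,0]]]' | grep -E "pos|^force"; python3 -m jog '[[[1,-0.002,0,0,0,0,0],[1,0,0,0,0,0,0],[0,0,0,0,0,0,0],[0,0,0,0,0,0,0],[-0.1,0,0,0,0,0,0],[-0.1,0,0,0,0,0,0],[-0.1,0,0,0,0,0,0],[-0.1,0,0,0.04,0,0,0],[-0.1,0,0,0.05,0,0,0],[-0.1,0,0,0.05,0,0,0],[-0.1,-0.01,0,0.03,0,0,0],[-0.1,0,0,0,0,0,0]]]'; python3 -m jog '[[[-0.1,-0.01,0.03,0.02,0,0,0],[-0.1,0,0.03,0.02,0,0,0],[-0.1,0,0,0,0,0,0],[-0.1,0,0,0,0,0,0]]]'
python3 look.py w22; python3 home.py w22 -.099;python3 home.py w22 .033; python3 - <<'E'
from h import *
for n in ["scene","side"]:
    p,d,i=grab(n); C=cloud(d,i); cv2.imwrite(f"pics/{n}3.png",p[:,:,::-1])
    for m,a,c in blobs(p,"red"):
        P=C[m]; P=P[~np.isnan(P[:,0])]
        if len(P)>9 and P[:,0].mean()>.4: zt=np.percentile(P[:,2],85); print(n,zt.round(3),rect(P[P[:,2]>zt-.008][:,:2]))
E
```

```text
eef_pos: [0.5508, -0.0606, 0.0453]
force: [-26.7, 2.3, 7.0]
time_s: 53.75
eef_pos: [0.5425, -0.0611, 0.2214]
eef_rot: [1.0, -0.028, 0.004, 0.0]
force: [0.3, 0.4, -0.6]
opening: 0.0513
grip_force: 0.0
time_s: 54.15
eef_pos: [0.5317, -0.0006, 0.2555]
eef_rot: [1.0, -0.027, -0.0, 0.0]
force: [-0.1, 0.3, -0.4]
opening: 0.0511
grip_force: 0.0
tcp [ 0.5317 -0.0006  0.2555] y-ang -93.1 zax [-0. -0. -1.] q6 1.575
handle in slot frame (array([-0.0591,  0.0016]), array([0.098 , 0.0245]), -0.7) z 0.06436185625053789 shoulder x -0.010222707932962007
blade 1485 x [-0.0094  0.0595] z 0.0475 y [-0.0164  0.0173]
handle in slot frame (array([-0.0595, -0.0012]), array([0.0966, 0.0248]), -0.2) z 0.0643900151635661 shoulder x -0.011171781120687977
blade 1454 x [-0.0091  0.0585] z 0.0475 y [-0.0163  0.0162]
scene 0.156 (array([0.5747, 0.2999]), array([0.0979, 0.0158]), -12.4)
side 0.156 (array([0.449, 0.129]), array([0.4595, 0.0839]), 53.3)
```

View pics/scene3.png

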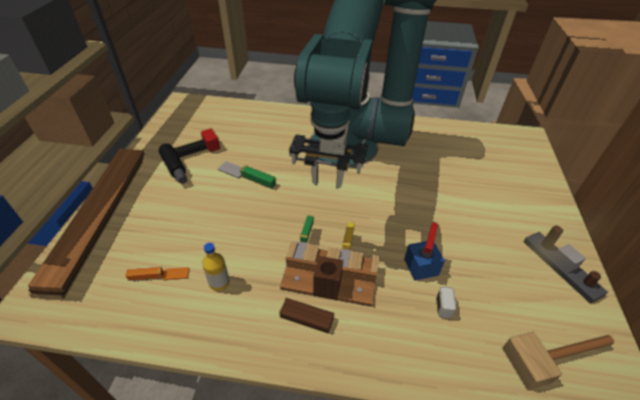

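Both chisels are in their slots at (307,228) and (349,235), and the key stands at (430,240). Pale wood is hard to see on this bench, so I'll check the depth for any unlisted object before handing in.

```bash
python3 - <<'E'
from h import *
for n in["scene","side"]:
    z=np.load(n+"0.npz"); i=viewer.camera_info(n); C=cloud(z["d"],i)
    m=((C[...,2]>.013)&(C[...,2]<.3)&(C[...,0]>.1)&(C[...,0]<1.1)&(abs(C[...,1])<.8)).astype(np.uint8)
    k,l,s,c=cv2.connectedComponentsWithStats(m)
    print(n,[(c[j].round().astype(int).tolist(),int(s[j,4]),C[l==j].mean(0).round(2).tolist()) for j in range(1,k) if s[j,4]>30])
E
python3 hexang.py w22
```

```text
scene [([338, 129], 681, [0.11, -0.01, 0.15]), ([185, 154], 1196, [0.22, -0.57, 0.04]), ([522, 149], 123, [0.28, 0.56, 0.26]), ([85, 227], 5285, [0.61, -0.72, 0.06]), ([561, 163], 142, [0.33, 0.66, 0.26]), ([340, 159], 58, [0.11, 0.0, 0.02]), ([258, 176], 403, [0.28, -0.28, 0.03]), ([204, 214], 229, [0.49, -0.41, 0.03]), ([235, 218], 211, [0.49, -0.3, 0.03]), ([426, 254], 1466, [0.58, 0.3, 0.08]), ([566, 262], 2146, [0.51, 0.72, 0.04]), ([331, 273], 4332, [0.67, 0.04, 0.04]), ([215, 268], 871, [0.74, -0.27, 0.1]), ([144, 272], 342, [0.74, -0.49, 0.03]), ([446, 302], 510, [0.71, 0.35, 0.05]), ([307, 314], 1037, [0.8, -0.01, 0.03]), ([544, 356], 2647, [0.82, 0.58, 0.05])]
side [([256, 105], 676, [0.81, 0.58, 0.05]), ([177, 127], 795, [0.48, 0.69, 0.05]), ([132, 126], 89, [0.27, 0.55, 0.26]), ([255, 162], 773, [0.56, 0.28, 0.07]), ([272, 143], 261, [0.69, 0.35, 0.04]), ([329, 191], 3150, [0.66, 0.01, 0.05]), ([409, 222], 648, [0.71, -0.29, 0.1]), ([464, 270], 283, [0.73, -0.5, 0.03]), ([198, 276], 155, [0.11, -0.03, 0.17]), ([364, 283], 277, [0.48, -0.31, 0.03]), ([517, 342], 5351, [0.62, -0.74, 0.06]), ([391, 306], 299, [0.48, -0.42, 0.03]), ([309, 324], 639, [0.27, -0.29, 0.04]), ([398, 384], 645, [0.31, -0.57, 0.05])]
w22 c [0.6904 0.0301] r 0.0096 0.0194 flat 9.7 amp 0.48
```

There is no pale chisel. The last nut reading was oblique, so I'll take one clear look from above the bore.

```bash
python3 -m jog '[[[-0.1,0.03,0.012,0.01,0,0,0],[-0.1,0.03,0.011,0.005,0,0,0],[-0.1,0.032,0.011,0,0,0,0],[-0.1,0,0,0,0,0,0],[-0.1,0,0,0,0,0,0],[-0.1,0,0,0,0,0,0]]]'|grep pos; python3 look.py w23; python3 hexang.py w23 w13 w12
```

```text
eef_pos: [0.6231, 0.0324, 0.2707]
tcp [0.6231 0.0324 0.2707] y-ang -93.2 zax [-0.001 -0.    -1.   ] q6 1.638
w23 c [0.6896 0.03  ] r 0.0116 0.0138 flat 1.8 amp 0.72
w13 c [0.6896 0.03  ] r 0.0116 0.0138 flat 1.7 amp 0.66
w12 c [0.6896 0.03  ] r 0.0116 0.0142 flat 8.0 amp 0.73
```

The nut still reads 1.8°, at the stop. Handing in.

```bash
python3 -c "
from cell import manip
print(manip.close_job())"
```

```text
the job is handed in; nothing more can be done
None
```

I handed the job in with the nut tight at its stop (on the first try the socket slipped a corner and the nut backed off, so I retightened it), the key back down in its stand, and the yellow and small green chisels home in their slots; there was no pale chisel on the bench, and the hand-in call returned no verdict.

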